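Refit the proofing press after cleaning

TASK

Get the small proofing press ready for printing: first clear every wood offcut off its bed into the scrap bin. Then thread one spring over each of the two rods until it sits fully home on the bed, twisting it a little if the coils snag, and hang the bumper saddles upright over the crossbar, astride it and resting on it (there may be one or two). Leave the ink tin and the hand roller where they are.

Things in the scene. Friction and masses are not known exactly. Their poses are not given: they have to be found in the camera images.
- press: Proofing press, fixed: grey bed plate 260 (x) by 370 (y) by 20 mm, origin at the centre of its underside on the table, -x side towards the robot. Two rods stand on it. Over its +x part, 110 mm from its middle, a level 16 mm round bar runs along y between two posts (26 by 18 mm, 148 mm high) at y = +-170 mm; bar top 140 mm above the table.
- rod0_foot (a point): Foot of the press's upright rod on the -y (robot's right) side, on the bed's top face (20 mm above the table). The rod is 23 mm in diameter and stands 70 mm above the bed; its flat end has a 1 mm chamfer.
- rod0_tip (a point): Centre of the flat top end of the rod on the -y (robot's right) side, 90 mm above the table.
- rod1_foot (a point): Foot of the press's upright rod on the +y (robot's left) side, on the bed's top face (20 mm above the table). The rod is 23 mm in diameter and stands 70 mm above the bed; its flat end has a 1 mm chamfer.
- rod1_tip (a point): Centre of the flat top end of the rod on the +y (robot's left) side, 90 mm above the table.
- bar_mid (a point): Middle of the crossbar's length, on its uppermost line, 140 mm above the table.
- spring0: Steel compression spring, 38 mm outside, bore about 27 mm, 5 mm wire, 58 mm long with closed flat ends, so stiff that it acts as rigid. It starts standing upright on the table. Origin: on its axis at the underside; z along its axis. 110 g. The two springs are alike and either fits either rod.
- spring1: Steel compression spring, 38 mm outside, bore about 27 mm, 5 mm wire, 58 mm long with closed flat ends, so stiff that it acts as rigid. It starts standing upright on the table. Origin: on its axis at the underside; z along its axis. 110 g. The two springs are alike and either fits either rod.
- saddle0: Bumper saddle: flared inverted U, dark steel crown, rubber legs; starts standing on its feet, 96 mm high, 56 mm along y (the way the bar runs through). Inside 48 mm wide in x at the mouth, 24 at the crown; crown underside 58 mm up, plate 8 mm. Grip fin on top: 14 (x) by 42 (y), 30 mm tall. Origin: between the feet, underside; z up. Same either way round. 220 g. May be absent.
- saddle0_crown (a point): Middle of the underside of saddle0's crown, the face that rests on the bar.
- saddle0_fin (a point): Inside the grip fin of saddle0, 10 mm below its top edge, 86 mm above the feet.
- saddle1: Bumper saddle: flared inverted U, dark steel crown, rubber legs; starts standing on its feet, 96 mm high, 56 mm along y (the way the bar runs through). Inside 48 mm wide in x at the mouth, 24 at the crown; crown underside 58 mm up, plate 8 mm. Grip fin on top: 14 (x) by 42 (y), 30 mm tall. Origin: between the feet, underside; z up. Same either way round. 220 g. May be absent.
- saddle1_crown (a point): Middle of the underside of saddle1's crown, the face that rests on the bar.
- saddle1_fin (a point): Inside the grip fin of saddle1, 10 mm below its top edge, 86 mm above the feet.
- offcut0: Wood offcut, a pale pine block 46 (x) by 28 (y) by 30 mm high (z); origin at the centre of its underside. It starts lying on the press bed. May be absent.
- offcut1: Wood offcut, a plywood block 52 (x) by 30 (y) by 30 mm high (z); origin at the centre of its underside. It starts lying on the press bed. May be absent.
- offcut2: Wood offcut, a darker wood block 40 (x) by 30 (y) by 30 mm high (z); origin at the centre of its underside. It starts lying on the press bed. May be absent.
- offcut3: Wood offcut, a pale pine block 48 (x) by 26 (y) by 30 mm high (z); origin at the centre of its underside. It starts lying on the press bed. May be absent.
- offcut4: Wood offcut, a plywood block 44 (x) by 26 (y) by 30 mm high (z); origin at the centre of its underside. It starts lying on the press bed. May be absent.
- bin: Open metal scrap bin, fixed, 160 by 160 mm and 80 mm high, walls and floor 4 mm; origin at the centre of its underside.
- ink_tin: Bystander: a closed ink tin, 72 mm in diameter, 55 mm high, standing; origin at the centre of its underside.
- brayer: Bystander: a hand roller lying on the table, black roller 90 mm long and 36 mm in diameter (along its y, at the origin's x), handle out to 145 mm in its -x. Origin under the roller.

How it is judged:
On the way, in this order (a step that is already met when the one before it is completed fails the run):
1. all offcuts present lie in the scrap bin (x of offcut0 in the frame of bin between -0.08 and 0.08 m and y of offcut0 in the frame of bin between -0.08 and 0.08 m and z of offcut0 in the frame of bin between -0.005 and 0.075 m and linear speed of each of offcut0, offcut1, offcut2, offcut3, offcut4 below 0.05 m/s and x of offcut1 in the frame of bin between -0.08 and 0.08 m and y of offcut1 in the frame of bin between -0.08 and 0.08 m and z of offcut1 in the frame of bin between -0.005 and 0.075 m and x of offcut2 in the frame of bin between -0.08 and 0.08 m and y of offcut2 in the frame of bin between -0.08 and 0.08 m and z of offcut2 in the frame of bin between -0.005 and 0.075 m and x of offcut3 in the frame of bin between -0.08 and 0.08 m and y of offcut3 in the frame of bin between -0.08 and 0.08 m and z of offcut3 in the frame of bin between -0.005 and 0.075 m and x of offcut4 in the frame of bin between -0.08 and 0.08 m and y of offcut4 in the frame of bin between -0.08 and 0.08 m and z of offcut4 in the frame of bin between -0.005 and 0.075 m), for 0.2 s.
2. both springs sit fully home, one on each rod (((horizontal distance between spring0 and rod0_foot below 0.007 m and z of spring0 in the frame of press between 0.015 and 0.025 m and angle between spring0's own z axis and vertical below 0.12 rad) or (horizontal distance between spring0 and rod1_foot below 0.007 m and z of spring0 in the frame of press between 0.015 and 0.025 m and angle between spring0's own z axis and vertical below 0.12 rad)) and ((horizontal distance between spring1 and rod0_foot below 0.007 m and z of spring1 in the frame of press between 0.015 and 0.025 m and angle between spring1's own z axis and vertical below 0.12 rad) or (horizontal distance between spring1 and rod1_foot below 0.007 m and z of spring1 in the frame of press between 0.015 and 0.025 m and angle between spring1's own z axis and vertical below 0.12 rad))), for 0.2 s.
At the end, for the whole second after the job is handed in: Offcuts in the bin; a spring on each rod, foot within 5 mm of the bed top and 7 mm of the rod axis, tilt under 0.12 rad; each saddle astride the bar between the posts, crown within 12 mm of its top line (14 mm sideways), tilt under 0.45 rad, within 0.4 rad of square; all at rest (all of step 1 and all of step 2 and x of saddle0_crown in the frame of press between 0.096 and 0.124 m and y of saddle0_crown in the frame of press between -0.14 and 0.14 m and z of saddle0_crown in the frame of press between 0.132 and 0.152 m and angle between each of saddle0, saddle1's own z axis and vertical below 0.45 rad and angle between the y axis of each of saddle0, saddle1 and the y axis of press, either way round below 0.4 rad and linear speed of each of saddle0, saddle1, spring0, spring1 below 0.05 m/s and x of saddle1_crown in the frame of press between 0.096 and 0.124 m and y of saddle1_crown in the frame of press between -0.14 and 0.14 m and z of saddle1_crown in the frame of press between 0.132 and 0.152 m); the robot touches nothing.
It fails at once if the ink tin is moved by more than 40 mm (distance of ink_tin from where it was at the start of the episode above 0.04 m).
It fails at once if the hand roller is moved by more than 40 mm (distance of brayer from where it was at the start of the episode above 0.04 m).
Of offcut0, offcut1, offcut2, offcut3, offcut4 only 3 to 5 are there at a start; the rules pass over those that are not, and their reading is None.
Of saddle0, saddle1 only 1 to 2 are there at a start; the rules pass over those that are not, and their reading is None.
At some moment in a run one of offcut0, offcut1, offcut2, offcut3, offcut4 may be knocked a few centimetres aside while the robot is not near it.
It also fails if it takes over 210 s, if anything falls off the work surface, if the arm or the gripper's body presses on something with over 40 N, if the wrist force passes 120 N, or if a joint passes its speed limit or range.

ROBOT

A 6-joint arm with a two-finger parallel gripper is mounted at the origin on the work surface. World frame = base frame: x ahead of the robot, y to its left, z up, the work surface at z = 0. Lengths are in m, angles in rad, forces in N, time in s.
With the tool pointing down it reaches from about 0.375 to 0.825 m from the base axis. Payload 5.5 kg.
Tool frame: the origin (TCP) lies on the centre line of the jaws, within the pads' length; the fingertips stand 8 mm ahead of it and the grasp point (between the pads) lies 11 mm behind it; z points along the fingers, y is the direction in which the jaws open and shut (so a half turn about z gives the same grasp; the last joint's range is limited). The gripper opens to 85 mm and grips with 20 to 120 N. Pads are 22 mm wide; open, the fingers measure 114 mm over their backs; the gripper's body (76 mm by 85 mm) begins 54 mm behind the grasp point. The pads swing forward as they close: fully open they stand 13 mm farther back than shut.
Start: joints at [1.269, 0.314, -0.047, 1.21, 0, 1.571], TCP at [0.178, 0.573, 0.209] pointing down, gripper open.
Joint ranges: [-2.67, 2.67], [-0.69, 1.73], [-1.03, 1.25], [-2.08, 2.16], [-1.42, 1.45], [-3.14, 3.14]. Speed limits (rad/s): [2.39, 2.39, 3.01, 3.14, 3.14, 3.14].

INTERFACE

Orientations are given as a unit quaternion [w, x, y, z].
In Python, from rig import manip, viewer gives the robot as it stands.
- The arm moves only by the tool carry_out, never from a script. Its argument "series" is a list of rows, each a list of 3 entries, a list of its own where there are three numbers: the opening, from 0 (shut) to 1 (fully open), then the shift along the tool's x, y, z in m, then the turn about the tool's z in degrees. A call has 1 to 8 rows; each row is the pose to reach, as a shift and turn from the pose measured when the call began, along the tool's axes at that moment; what a row does not reach only later rows make up. A row lasts 1/12 s, in which the tool goes at most 41.7 mm and 7.16 degrees, less where a joint would pass 70% of its speed; a pose out of reach is approached as far as the arm can. A call with a gripper value outside its range is refused whole. The fingers move at their own pace and stop on an object; "force" is the grip in N (left out, the last holds). Time passes only in rows, so rows that repeat a pose let the fingers close. It gives the time, the measured TCP pose, the force and the opening at its end, in the units of the state.
- manip.get_obs(): the state, without advancing time (a new reading comes with each control period).
- viewer.snapshot(name): name is "scene" or "top" or "wrist"; returns (picture, depth): 384x512x3 uint8, red, green, blue; 384x512 float32, m along the optical axis (not along the pixel's ray), 0 where there is no reading.
- viewer.calibration(name): a dict with "fov_y" (degrees; the focal length in pixels is half the picture's height over the tangent of half this angle, whatever the lens; pixels are square), "cx", "cy" (the principal point, pixels), "world_from_camera" (4x4, takes a point from camera to world coordinates). Camera axes: x right, y down, z forward; pixel columns grow to the right and rows downward; lengths in m; the calibration is good to about 2 mm. A picture is of the moment at which its call begins: read the wrist's pose just before it. calibration takes no time and is no camera call; for the wrist camera it gives the pose at the moment of the call.
- manip.sign_off(): hands the job in, once; it reports no verdict.
The state is a dict: "t": time; "q": joint angles; "joint_vel": joint speeds; "joint_torque": joint torques, N m; "tool_pos": TCP position; "orientation": TCP orientation; "ft_force": force on the tool from outside, world axes, zero at the start; "wrist_torque": the same for the moment, N m; "opening": finger opening in m.
Only numpy, scipy, OpenCV 4.12 (cv2) and the standard library are available. Lean on these libraries where they do the work, as an engineer would, in place of code of your own. Each camera call takes 0.05 s, during which the arm holds its last target. There are 200 camera calls.

## Working session

There is one attempt and no reset: what is moved stays moved. The work goes in short steps, Python scripts to look and compute and a tool call to move; the robot and the scene stay as the last step left them, time stands still between calls to the robot, and variables do not carry over. Pictures are saved under pics/ and viewed, about 12 in all and at most 16, crops included, and the job is handed in when it is done.

Besides the shell and the picture viewer there is one more tool, called after ">>>" as name(argument=value, ...) on one line, values as JSON. carry_out: Moves the arm, as the interface text tells. Its arguments: {"type":"object","properties":{"series":{"type":"array","items":{"type":"array"}},"force":{"type":"number"}},"required":["series"]}

```bash
ls; mkdir -p pics; cat > h.py <<'E'
import numpy as np, cv2
from rig import manip, viewer
def cloud(name):
    im,d=viewer.snapshot(name); c=viewer.calibration(name)
    f=im.shape[0]/2/np.tan(np.radians(c['fov_y'])/2)
    v,u=np.mgrid[:im.shape[0],:im.shape[1]]
    P=np.stack([(u-c['cx'])/f*d,(v-c['cy'])/f*d,d],-1)
    T=np.array(c['world_from_camera']); W=P@T[:3,:3].T+T[:3,3]; W[d==0]=np.nan
    return im,d,W
def save(im,n): cv2.imwrite('pics/'+n,cv2.cvtColor(im,cv2.COLOR_RGB2BGR))
E
python3 - <<'E'
from h import *
print(manip.get_obs())
for n in('scene','top'):
    im,d,W=cloud(n); save(im,n+'0.png'); np.savez('/tmp/'+n,im=im,W=W); print(n,viewer.calibration(n),(d>0).mean())
E
```

```text
pics
{'t': 0.0, 'q': array([ 1.26902474e+00,  3.14217875e-01, -4.81144994e-02,  1.21016701e+00,
       -1.66476498e-05,  1.57079933e+00]), 'joint_vel': array([-0.00062848,  0.00019977, -0.00169934,  0.00134689, -0.00021926,
       -0.00238933]), 'joint_torque': array([ 6.11912110e-04, -5.39593542e+01,  3.39747620e+01,  1.91016519e-02,
        9.38193898e-05, -1.23824321e-05]), 'tool_pos': array([0.17814844, 0.57229244, 0.20842393]), 'orientation': array([-1.19766038e-04,  1.50315342e-01,  9.88637736e-01, -8.43104840e-04]), 'ft_force': array([ 0.02133569,  0.20834341, -0.82632691]), 'wrist_torque': array([0.01250471, 0.03640284, 0.01543203]), 'opening': 0.08517176286329593}
scene {'fov_y': 42.76688559343898, 'cx': 253.54329624915553, 'cy': 192.82306872747844, 'world_from_camera': array([[ 0.25284928,  0.63497351, -0.72998348,  1.5171239 ],
       [ 0.96745665, -0.17353249,  0.18415785, -0.24182036],
       [-0.00974049, -0.75279155, -0.65818691,  0.94640175],
       [ 0.        ,  0.        ,  0.        ,  1.        ]])} 0.9960581461588541
top {'fov_y': 52.251684622750616, 'cx': 255.4744836337236, 'cy': 194.95326838868579, 'world_from_camera': array([[ 0.01536953, -0.99406623,  0.10768526,  0.42921515],
       [-0.99959591, -0.01785137, -0.02212122,  0.00520961],
       [ 0.02391229, -0.10730175, -0.9939389 ,  1.41401521],
       [ 0.        ,  0.        ,  0.        ,  1.        ]])} 0.9958038330078125
```

View pics/top0.png

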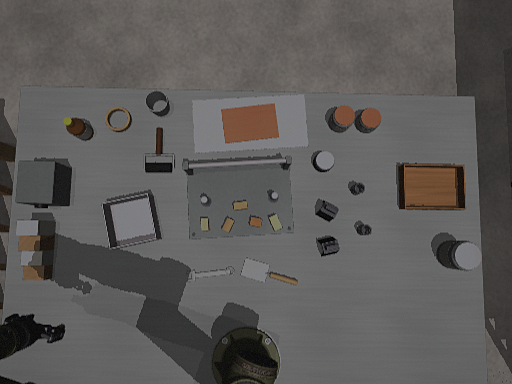

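View pics/scene0.png

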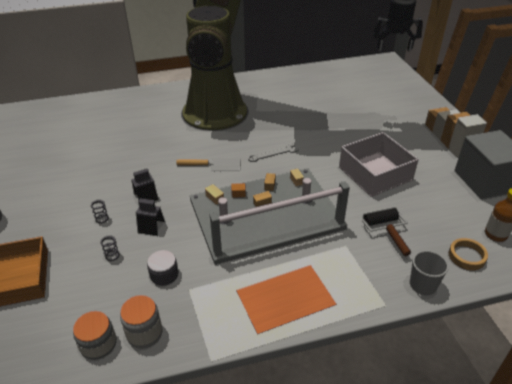

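Top view: five offcuts on the bed at (205,224), (228,224), (241,205), (256,222) and (275,222). The rods are at (205,199) and (274,195), and the bin is at (132,218). Two saddles stand at (326,209) and (328,246), two springs at (356,188) and (363,228). The tin is at (323,160) and the brayer at (158,160).

```bash
cat >> h.py <<'E'
def rects(W,zlo,zhi,xr,yr,minpts=8):
    m=((W[...,2]>zlo)&(W[...,2]<zhi)&(W[...,0]>xr[0])&(W[...,0]<xr[1])&(W[...,1]>yr[0])&(W[...,1]<yr[1])).astype(np.uint8)
    n,l=cv2.connectedComponents(m,connectivity=4); out=[]
    for i in range(1,n):
        p=W[l==i]
        if len(p)<minpts: continue
        r=cv2.minAreaRect((p[:,:2]*1000).astype(np.float32))
        vv,uu=np.where(l==i)
        out.append((len(p),(int(uu.mean()),int(vv.mean())),np.round(r[0],1),np.round(r[1],1),round(r[2],1),np.round(np.median(p[:,2])*1000,1)))
    return out
def tgt(x,y,z,yaw=None,obs=None):
    """shift in tool axes + turn (deg) to reach world x,y,z with jaw (tool y) direction at world yaw deg mod 180"""
    from scipy.spatial.transform import Rotation as R
    o=obs or manip.get_obs(); q=o['orientation']; M=R.from_quat([q[1],q[2],q[3],q[0]]).as_matrix()
    s=M.T@(np.array([x,y,z])-o['tool_pos'])
    cur=np.degrees(np.arctan2(M[1,1],M[0,1])); t=None
    if yaw is not None:
        t=-((yaw-cur+90)%180-90)
    return np.round(s,4),(None if t is None else round(t,1)),round(cur,1)
E
python3 - <<'E'
from h import *
for n in('top','scene'):
    W=np.load(f'/tmp/{n}.npz')['W']; print(n)
    for r in rects(W,0.012,0.026,(.3,.8),(-.25,.25),100): print('bed',*r)
    for r in rects(W,0.042,0.056,(.35,.75),(-.2,.2),6): print('blk',*r)
    for r in rects(W,0.080,0.097,(.3,.8),(-.4,.25),4): print('rod/fin',*r)
    for r in rects(W,0.125,0.16,(.4,.8),(-.25,.25),4): print('bar',*r)
    for r in rects(W,0.045,0.064,(.3,.8),(-.5,-.15),4): print('spr/tin',*r)
    for r in rects(W,0.06,0.085,(.3,.8),(.2,.6),10): print('bin',*r)
print(tgt(.5,0,.3,0))
E
```

```text
top
bed 6342 (239, 198) [563.   31.1] [253.5 370.6] 4.5 20.0
blk 103 (239, 204) [541.8  28.6] [25.9 47.6] 9.0 49.6
blk 123 (275, 221) [484.6 -95.1] [51.4 29.6] 26.4 50.2
blk 96 (255, 221) [485.3 -26.6] [39. 30.] 77.8 49.0
blk 104 (227, 224) [473.6  69.8] [26.9 45. ] 64.8 49.9
blk 93 (204, 223) [472.7 150. ] [41.6 24.9] 1.6 49.4
rod/fin 38 (274, 194) [574.2 -87.5] [20.  21.1] 3.9 89.2
rod/fin 38 (203, 198) [556.2 150.2] [20.4 20. ] 2.7 88.1
rod/fin 6 (325, 205) [ 541.4 -263.6] [ 2.8 10.9] 62.4 88.5
rod/fin 26 (331, 208) [ 530.9 -282.1] [29.3 13.5] 62.2 93.7
rod/fin 5 (336, 209) [ 529.3 -298.7] [9.6 3. ] 66.4 92.9
rod/fin 24 (334, 245) [ 405.1 -292. ] [14.2 24.7] 13.7 93.9
rod/fin 15 (327, 246) [ 401.2 -271.4] [10.7 16.6] 18.1 92.4
bar 571 (236, 162) [675.4  39.5] [ 26.4 358.6] 4.4 138.9
spr/tin 282 (324, 159) [ 706.5 -266.8] [66.  63.6] 70.4 54.9
spr/tin 51 (358, 187) [ 609.1 -388.8] [34.6 36.7] 27.4 56.9
spr/tin 30 (326, 213) [ 514.6 -272.4] [56.5  6.3] 61.1 55.0
spr/tin 57 (365, 229) [ 463.9 -410.1] [34.7 35.9] 53.0 56.4
spr/tin 27 (326, 241) [ 421.5 -279.4] [ 9.1 55.3] 16.6 55.7
sp
[... 1312 characters left out ...]
8, 204) [674.5  40.5] [ 30.9 359.4] 4.6 138.8
spr/tin 119 (144, 186) [ 420.5 -280.6] [13.6 55.2] 14.0 55.1
spr/tin 4 (132, 183) [ 399.  -313.4] [14.5  0.4] 15.3 56.5
spr/tin 83 (97, 203) [ 464.2 -411.7] [39. 35.] 25.9 57.1
spr/tin 13 (159, 210) [ 532.6 -251.8] [16.6  8.7] 2.6 50.4
spr/tin 124 (146, 217) [ 547.7 -290. ] [56.4 11.8] 68.0 54.6
spr/tin 102 (107, 240) [ 609.7 -389.4] [38.8 35.5] 53.6 56.8
spr/tin 546 (161, 261) [ 707.7 -268.5] [68. 69.] 43.1 55.8
bin 1011 (379, 155) [479.  403.5] [166.5 166.3] 12.9 72.6
bin 67 (341, 208) [661.5 209. ] [29.2 19.3] 6.6 71.0
bin 41 (492, 214) [786.6 573.6] [ 6.9 29.1] 69.0 72.5
(array([-0.4774, -0.451 , -0.0908]), np.float64(72.7), np.float64(72.7))
```

```bash
cat >> h.py <<'E'
def plan(*calls):
    """each call: list of world waypoints (x,y,z mm, jaw yaw deg); prints shift/turn from that call's start pose (first: measured)"""
    from scipy.spatial.transform import Rotation as R
    o=manip.get_obs(); q=o['orientation']; M=R.from_quat([q[1],q[2],q[3],q[0]]).as_matrix(); p=o['tool_pos']*1000
    yaw=np.degrees(np.arctan2(M[1,1],M[0,1])); print('start',np.round(p,1),round(yaw,1),'q6',round(np.degrees(o['q'][5])))
    for c in calls:
        y0=yaw
        for w in c:
            s=M.T@(np.array(w[:3])-p); t=((w[3]-yaw+90)%180-90) if yaw==y0 else ((w[3]-y0+90)%180-90)
            print('  ',np.round(s/1000,3).tolist(),round(-t,1),end=';')
        print()
        yaw=y0+t; p=np.array(w[:3],float); a=np.radians(yaw); ty=np.array([np.cos(a),np.sin(a),0]); tz=np.array([0,0,-1.])
        M=np.stack([np.cross(ty,tz),ty,tz],1); print('   ->yaw',round(yaw,1),'q6 pred',round(90+np.degrees(np.arctan2(p[1],p[0]))-yaw))
E
python3 - <<'E'
from h import *
plan([(300,300,150,85),],[(474,150.5,110,92.5)],[(474,150.5,32,92.5)],[(474,150.5,140,92.5),(476,360,140,92.5)],[(482,403,140,92.5),(482,403,65,92.5)])
E
```

```text
start [178.2 572.4 208.5] 72.7 q6 90
   [-0.197, -0.224, 0.059] -12.3;
   ->yaw 85.0 q6 pred 50
   [-0.186, -0.134, 0.04] -7.5;
   ->yaw 92.5 q6 pred 15
   [0.0, 0.0, 0.078] -0.0;
   ->yaw 92.5 q6 pred 15
   [0.0, 0.0, -0.108] -0.0;   [-0.011, 0.209, -0.108] -0.0;
   ->yaw 92.5 q6 pred 35
   [-0.008, 0.043, 0.0] -0.0;   [-0.008, 0.043, 0.075] -0.0;
   ->yaw 92.5 q6 pred 37
```

>>> carry_out(series=[[0.7, [-0.197, -0.224, 0.059], -12.3], [0.7, [-0.197, -0.224, 0.059], -12.3], [0.7, [-0.197, -0.224, 0.059], -12.3], [0.7, [-0.197, -0.224, 0.059], -12.3], [0.7, [-0.197, -0.224, 0.059], -12.3], [0.7, [-0.197, -0.224, 0.059], -12.3], [0.7, [-0.197, -0.224, 0.059], -12.3], [0.7, [-0.197, -0.224, 0.059], -12.3]], force=50)

```text
t: 0.77
tool_pos: [0.2996, 0.2946, 0.1484]
orientation: [-0.001, 0.045, 0.999, -0.003]
ft_force: [-0.9, 0.1, -1.0]
opening: 0.0597
```

>>> carry_out(series=[[0.7, [-0.186, -0.134, 0.04], -7.5], [0.7, [-0.186, -0.134, 0.04], -7.5], [0.7, [-0.186, -0.134, 0.04], -7.5], [0.7, [-0.186, -0.134, 0.04], -7.5], [0.7, [-0.186, -0.134, 0.04], -7.5], [0.7, [-0.186, -0.134, 0.04], -7.5], [0.7, [-0.186, -0.134, 0.04], -7.5], [0.7, [-0.186, -0.134, 0.04], -7.5]])

```text
t: 1.43
tool_pos: [0.473, 0.1426, 0.108]
orientation: [-0.002, -0.018, 1.0, -0.003]
ft_force: [-0.5, 0.7, -0.1]
opening: 0.06
```

```bash
python3 - <<'E'
from h import *
im,d,W=cloud('wrist'); save(im,'w1.png'); np.savez('/tmp/w1',im=im,W=W)
print(np.round(manip.get_obs()['joint_vel'],3))
for r in rects(W,0.040,0.056,(.35,.65),(-.2,.25),40): print('blk',*r)
for r in rects(W,0.080,0.1,(.35,.65),(-.2,.25),40): print('rod',*r)
im,d,W=cloud('top')
for r in rects(W,0.042,0.056,(.35,.75),(-.2,.2),6): print('blk',*r)
plan([(474,150.5,100,92.5),(474,150.5,32,92.5)],[(474,150.5,140,92.5),(476,360,140,92.5)],[(482,403,140,92.5),(482,403,65,92.5)])
E
```

```text
[ 0.034 -0.019 -0.011  0.004  0.002  0.002]
blk 2297 (164, 192) [469.4  71.8] [28.3 46. ] 66.0 50.4
blk 1949 (270, 197) [470.4 153. ] [44.3 26. ] 5.7 50.3
blk 2357 (41, 203) [481.9 -24.5] [41.  30.8] 78.1 50.3
blk 1371 (115, 266) [536.1  30.2] [22.5 48.6] 9.0 50.3
blk 266 (264, 285) [546.4 152.4] [10.4 22.1] 3.0 48.3
blk 42 (1, 300) [573.1 -75.9] [ 3.3 15. ] 80.9 41.5
rod 602 (265, 318) [547.6 151.9] [12.6 22.9] 7.5 89.9
blk 103 (239, 204) [541.8  28.5] [26.3 47.4] 9.0 49.1
blk 124 (275, 221) [484.6 -95.2] [51.4 30.4] 27.0 49.7
blk 99 (255, 221) [485.3 -26.5] [38.8 29.7] 78.5 50.0
blk 106 (227, 224) [473.6  69.7] [26.7 45. ] 64.8 49.8
start [471.8 144.2 108.5] 92.3 q6 15
   [-0.002, 0.006, 0.008] -0.2;   [-0.003, 0.007, 0.076] -0.2;
   ->yaw 92.5 q6 pred 15
   [0.0, 0.0, -0.108] -0.0;   [-0.011, 0.209, -0.108] -0.0;
   ->yaw 92.5 q6 pred 35
   [-0.008, 0.043, 0.0] -0.0;   [-0.008, 0.043, 0.075] -0.0;
   ->yaw 92.5 q6 pred 37
```

View pics/w1.png

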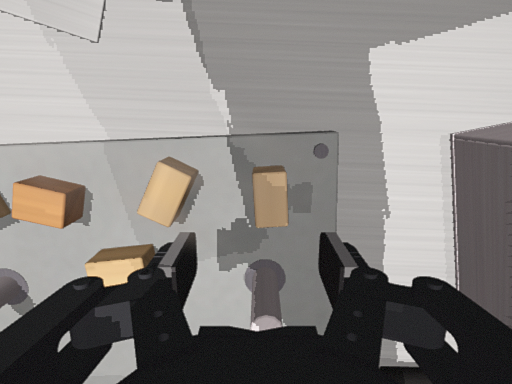

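Wrist view: the offcuts sit where the top camera put them, with block A at (270,197). I'll grasp it now.

>>> carry_out(series=[[0.7, [-0.003, 0.007, 0.02], 0], [0.7, [-0.003, 0.007, 0.05], 0], [0.7, [-0.003, 0.007, 0.076], 0], [0.7, [-0.003, 0.007, 0.076], 0], [0.7, [-0.003, 0.007, 0.076], 0], [0, [-0.003, 0.007, 0.076], 0], [0, [-0.003, 0.007, 0.076], 0], [0, [-0.003, 0.007, 0.076], 0]])

```text
t: 2.2
tool_pos: [0.4756, 0.1515, 0.0342]
orientation: [-0.0, -0.02, 1.0, -0.002]
ft_force: [-0.9, -0.2, 0.5]
opening: 0.024
```

>>> carry_out(series=[[0, [0, 0, 0], 0], [0, [0, 0, -0.03], 0], [0, [0, 0, -0.07], 0], [0, [0, 0, -0.108], 0], [0, [0, 0.03, -0.108], 0], [0, [-0.005, 0.07, -0.108], 0], [0, [-0.011, 0.11, -0.108], 0], [0, [-0.011, 0.15, -0.108], 0]])

```text
t: 2.87
tool_pos: [0.482, 0.3042, 0.1432]
orientation: [0.001, -0.02, 1.0, -0.001]
ft_force: [1.0, 0.3, -0.4]
opening: -0.0001
```

```bash
python3 - <<'E'
from h import *
im,d,W=cloud('top')
for r in rects(W,0.022,0.056,(.35,.75),(-.2,.2),6): print('blk',*r)
im,d,W=cloud('scene'); save(im[100:260,180:420],'s1.png')
for r in rects(W,0.042,0.056,(.35,.65),(-.2,.25),30): print('blk',*r)
o=manip.get_obs();print(o['tool_pos'],o['opening'])
im,d,W=cloud('wrist'); save(im,'w2.png')
for r in rects(W,0.040,0.056,(.35,.65),(-.2,.25),40): print('wblk',*r)
E
```

```text
blk 15 (283, 166) [ 682.5 -122.4] [26.5 14.5] 39.2 38.2
blk 17 (265, 166) [682.7 -61. ] [23.1 15.4] 45.9 23.9
blk 8 (241, 166) [682.1  24.3] [10.9  7.2] 1.0 23.5
blk 10 (287, 172) [ 665.8 -138.3] [18.7 10.3] 11.1 24.3
blk 9 (216, 172) [659.9 116.7] [10.3 11.6] 73.9 23.0
blk 7 (225, 171) [662.7  81.4] [ 3.9 14.2] 2.4 23.1
blk 10 (260, 176) [648.4 -42.4] [ 6.5 22.8] 81.5 23.7
blk 6 (282, 174) [ 656.5 -119.1] [ 5.7 12.2] 71.6 24.6
blk 17 (278, 176) [ 647.4 -107.3] [21.6 15. ] 77.0 24.3
blk 6 (251, 183) [620.9 -10.9] [7.9 8.5] 65.7 24.3
blk 6 (248, 186) [ 6.117e+02 -3.000e-01] [12.8  3.8] 69.4 23.4
blk 10 (277, 188) [ 604.9 -106.7] [ 9.5 12.9] 28.7 24.1
blk 6 (234, 189) [598.9  48.6] [ 5.4 12.8] 45.7 23.4
blk 6 (264, 192) [590.8 -58.5] [12.7  5.9] 35.7 23.4
blk 6 (221, 193) [582.9  95.5] [10.4  5.1] 45.6 23.4
blk 10 (279, 194) [ 583.  -111.7] [10.9 10.8] 89.1 24.6
blk 6 (226, 196) [572.5  77.3] [10.9  3.9] 88.7 22.9
blk 6 (233, 197) [569.2  52.4] [10.7  3.6] 89.4 24.3
blk 9 (261, 199) [562.3 -45.9] [21.7  4.1] 10.3 24.3
blk 9 (277, 198) [ 568.7 -103.5] [9.5 9.6] 27.3 23.5
blk 6 (208, 199
[... 740 characters left out ...]
87, 227) [ 467.5 -141.2] [14.2  3.5] 0.5 22.9
blk 11 (254, 231) [451.5 -20.7] [12.5 12.5] 45.8 23.9
blk 9 (260, 230) [451.  -46.4] [15.   7.5] 46.0 22.8
blk 8 (199, 234) [436.2 171. ] [ 3.5 20.7] 0.9 23.1
blk 114 (296, 174) [472.8 150.7] [48.1 26.6] 4.3 50.2
blk 123 (269, 178) [472.4  69.9] [28.7 52. ] 67.1 50.4
blk 128 (237, 187) [484.4 -26.7] [39.6 34.3] 79.1 50.6
blk 168 (214, 191) [485.3 -96.1] [58.  32.7] 23.1 50.4
blk 141 (261, 196) [541.7  28.5] [28.5 48.8] 12.0 50.2
[0.48101903 0.3078478  0.1424573 ] 0.00010724234924809522
wblk 323 (3, 160) [472.1  81.8] [10.1 42.9] 79.6 44.3
wblk 1809 (79, 169) [470.7 149.5] [44.  26.8] 5.6 50.2
wblk 276 (92, 252) [550.2 153.4] [23.  12.4] 34.5 48.1
```

View pics/w2.png

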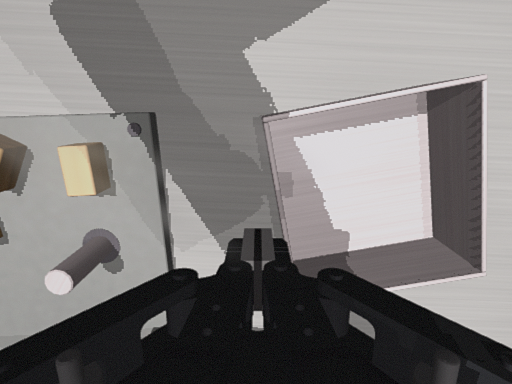

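```bash
python3 - <<'E'
from h import *
im,d,W=cloud('wrist'); o=manip.get_obs(); print(o['tool_pos'],o['orientation'])
for v in (228,232,236,240,250,260,280,320): print(v,np.round(W[v,258]*1000,1),round(float(d[v,258]),3))
W1=np.load('/tmp/w1.npz')['W']
for u,v in ((185,240),(190,236),(192,260),(325,240),(330,236),(322,260)): print(u,v,np.round(W1[v,u]*1000,1))
E
```

```text
[0.48037848 0.3032412  0.1418761 ] [-2.70588744e-06 -2.14216062e-02  9.99767945e-01 -2.27402604e-03]
228 [469.  303.2 167.4] 0.149
232 [468.7 303.2 173.4] 0.143
236 [468.7 303.2 178.1] 0.138
240 [468.6 303.2 182.8] 0.134
250 [468.8 303.3 192.4] 0.125
260 [468.4 303.3 201.8] 0.115
280 [477.2 303.7 201.1] 0.118
320 [ 6.498e+02  3.104e+02 -5.000e-01] 0.358
185 240 [461.6 111.8 149.8]
190 236 [461.7 112.9 144.9]
192 260 [472.7 114.  146.6]
325 240 [460.5 173.5 146.4]
330 236 [459.  175.9 145.2]
322 260 [471.5 173.7 144.1]
```

```bash
python3 - <<'E'
from h import *
im,d,W=cloud('scene'); o=manip.get_obs(); t=o['tool_pos'];print(t)
m=(np.hypot(W[...,0]-t[0],W[...,1]-t[1])<.03)&(W[...,2]>.09)
p=W[m]*1000; p=p[np.argsort(p[:,2])]; print(len(p)); print(np.round(p[:12],1))
im,d,W=cloud('wrist')
for v in range(214,232,3): print(v,np.round(W[v,258]*1000,1),im[v,258])
E
```

```text
[0.48034715 0.30216397 0.14176229]
674
[[484.6 298.2 165.2]
 [479.5 297.4 165.3]
 [487.7 299.7 166.9]
 [489.8 301.6 168. ]
 [474.1 293.1 169.3]
 [487.8 302.2 169.9]
 [487.6 296.2 170.9]
 [488.7 298.6 171.2]
 [491.1 306.5 171.3]
 [490.9 303.6 171.7]
 [484.6 315.2 172.1]
 [486.3 296.4 173.3]]
214 [518.4 302.9   1.4] [127 125 123]
217 [5.222e+02 3.031e+02 1.000e-01] [130 129 126]
220 [ 5.258e+02  3.032e+02 -4.000e-01] [130 127 125]
223 [528.8 303.3   0.6] [125 123 120]
226 [531.9 303.5   1.4] [132 129 128]
229 [468.3 301.5 170.4] [14 12 14]
```

The cameras and the state disagree. Both cameras put the shut fingertips about 22 mm above the reported TCP, not 8 mm below it, so the jaws closed above the block. I'll aim about 30 mm lower from here on and check against each grasp.

```bash
python3 - <<'E'
from h import *
A=(473.5,151,6,92.5)
plan([(473.5,151,80,92.5),A],[(473.5,151,105,92.5),(480,400,105,92.5),],[(480,400,40,92.5)])
E
```

```text
start [480.4 301.5 141.7] 92.3 q6 30
   [0.013, -0.15, 0.062] -0.2;   [0.013, -0.149, 0.136] -0.2;
   ->yaw 92.5 q6 pred 15
   [0.0, 0.0, -0.099] -0.0;   [-0.017, 0.248, -0.099] -0.0;
   ->yaw 92.5 q6 pred 37
   [0.0, 0.0, 0.065] -0.0;
   ->yaw 92.5 q6 pred 37
```

>>> carry_out(series=[[0.6, [0.003, -0.038, 0.0], 0], [0.6, [0.006, -0.076, 0.02], 0], [0.6, [0.01, -0.112, 0.04], 0], [0.6, [0.013, -0.135, 0.06], 0], [0.6, [0.013, -0.148, 0.08], 0], [0.6, [0.013, -0.149, 0.09], 0], [0.6, [0.013, -0.149, 0.1], 0], [0.6, [0.013, -0.149, 0.1], 0]], force=50)

```text
t: 3.83
tool_pos: [0.4725, 0.151, 0.0413]
orientation: [-0.001, -0.019, 1.0, -0.003]
ft_force: [-0.3, 0.9, -0.5]
opening: 0.051
```

>>> carry_out(series=[[0.6, [0, 0, 0.015], 0], [0.6, [0, 0, 0.033], 0], [0.6, [0, 0, 0.036], 0], [0.6, [0, 0, 0.036], 0], [0, [0, 0, 0.036], 0], [0, [0, 0, 0.036], 0], [0, [0, 0, 0.036], 0], [0, [0, 0, 0.036], 0]])

```text
t: 4.5
tool_pos: [0.4738, 0.1515, 0.0066]
orientation: [0.0, -0.02, 1.0, -0.002]
ft_force: [-0.1, 0.4, 7.7]
opening: 0.0252
```

>>> carry_out(series=[[0, [0, 0, -0.02], 0], [0, [0, 0, -0.06], 0], [0, [0, 0, -0.099], 0], [0, [-0.002, 0.03, -0.099], 0], [0, [-0.005, 0.07, -0.099], 0], [0, [-0.008, 0.11, -0.099], 0], [0, [-0.011, 0.15, -0.099], 0], [0, [-0.013, 0.18, -0.099], 0]])

```text
t: 5.17
tool_pos: [0.4798, 0.3354, 0.1056]
orientation: [0.001, -0.02, 1.0, -0.001]
ft_force: [-0.8, 0.3, -0.3]
opening: 0.0248
```

>>> carry_out(series=[[0, [-0.001, 0.03, 0], 0], [0, [-0.003, 0.06, 0], 0], [0, [-0.003, 0.068, 0.0], 0], [0, [-0.003, 0.068, 0.03], 0], [0, [-0.003, 0.068, 0.06], 0], [0, [-0.003, 0.068, 0.065], 0], [0, [-0.003, 0.068, 0.065], 0], [0.6, [-0.003, 0.068, 0.065], 0]])

```text
t: 5.83
tool_pos: [0.4803, 0.4029, 0.0411]
orientation: [0.001, -0.02, 1.0, -0.001]
ft_force: [0.4, 0.8, 0.2]
opening: 0.0355
```

>>> carry_out(series=[[0.6, [0, 0, 0], 0], [0.6, [0, 0, 0], 0], [0.6, [0, 0, -0.03], 0], [0.6, [0, 0, -0.07], 0]])

```text
t: 6.17
tool_pos: [0.4784, 0.4012, 0.1098]
orientation: [-0.002, -0.02, 1.0, -0.003]
ft_force: [0.4, -0.4, 0.2]
opening: 0.0512
```

```bash
cat > chk.py <<'E'
from h import *
im,d,W=cloud('top'); np.savez('/tmp/top',im=im,W=W)
for r in rects(W,0.042,0.056,(.35,.75),(-.2,.2),15): print('blk',*r)
for r in rects(W,0.008,0.068,(.41,.55),(.335,.47),15): print('inbin',*r)
E
python3 - <<'E'
from chk import *
plan([(472,70,80,65),(472,70,6,65)],[(472,70,105,65),(480,400,105,65),],[(480,400,40,65)])
E
```

```text
blk 102 (239, 204) [542.   28.6] [26.  47.8] 8.0 50.0
blk 124 (275, 221) [484.6 -95.3] [51.5 30.2] 24.7 49.7
blk 97 (255, 221) [485.4 -26.5] [38.8 29.8] 78.7 49.8
blk 101 (227, 224) [473.5  69.7] [26.8 44.9] 64.5 50.5
inbin 22 (117, 201) [546.9 454.7] [ 1.7 28.3] 11.4 42.4
inbin 45 (133, 224) [464.1 407.7] [17.  35.6] 2.0 32.5
inbin 28 (112, 237) [420.6 468.1] [18.1  4.4] 18.8 38.5
start [483.2 405.3 120.9] 92.2 q6 38
   [0.025, -0.335, 0.04] 27.2;   [0.025, -0.335, 0.114] 27.2;
   ->yaw 65.0 q6 pred 33
   [0.0, 0.0, -0.099] -0.0;   [0.132, 0.302, -0.099] -0.0;
   ->yaw 65.0 q6 pred 65
   [0.0, 0.0, 0.065] -0.0;
   ->yaw 65.0 q6 pred 65
```

>>> carry_out(series=[[0.6, [0.003, -0.04, 0], 7], [0.6, [0.006, -0.08, 0], 14], [0.6, [0.009, -0.12, 0], 21], [0.6, [0.012, -0.16, 0], 27.2], [0.6, [0.015, -0.2, 0], 27.2], [0.6, [0.018, -0.24, 0], 27.2], [0.6, [0.021, -0.28, 0.01], 27.2], [0.6, [0.025, -0.32, 0.02], 27.2]])

```text
t: 6.88
tool_pos: [0.4726, 0.083, 0.1018]
orientation: [0.006, 0.216, 0.976, 0.003]
ft_force: [0.7, -0.1, 0.7]
opening: 0.0513
```

```bash
python3 - <<'E'
from h import *
plan([(473,70,6,65)],[(473,70,105,65),(480,400,105,65),],[(480,400,40,65)])
E
```

```text
start [472.6  83.  101.8] 65.1 q6 35
   [-0.005, -0.013, 0.096] 0.1;
   ->yaw 65.0 q6 pred 33
   [0.0, 0.0, -0.099] -0.0;   [0.133, 0.302, -0.099] -0.0;
   ->yaw 65.0 q6 pred 65
   [0.0, 0.0, 0.065] -0.0;
   ->yaw 65.0 q6 pred 65
```

>>> carry_out(series=[[0.6, [-0.005, -0.013, 0.03], 0], [0.6, [-0.005, -0.013, 0.065], 0], [0.6, [-0.005, -0.013, 0.096], 0], [0.6, [-0.005, -0.013, 0.096], 0], [0, [-0.005, -0.013, 0.096], 0], [0, [-0.005, -0.013, 0.096], 0], [0, [-0.005, -0.013, 0.096], 0], [0, [-0.005, -0.013, 0.096], 0]])

```text
t: 7.55
tool_pos: [0.4752, 0.0701, 0.008]
orientation: [0.008, 0.216, 0.976, 0.004]
ft_force: [0.9, -0.7, 5.0]
opening: 0.0272
```

>>> carry_out(series=[[0, [0, 0, -0.03], 0], [0, [0, 0, -0.07], 0], [0, [0.002, 0.008, -0.099], 0], [0, [0.014, 0.04, -0.099], 0], [0, [0.027, 0.078, -0.099], 0], [0, [0.04, 0.116, -0.099], 0], [0, [0.053, 0.154, -0.099], 0], [0, [0.066, 0.192, -0.099], 0]])

```text
t: 8.22
tool_pos: [0.495, 0.2742, 0.1101]
orientation: [0.009, 0.216, 0.976, 0.005]
ft_force: [1.1, -0.4, -1.7]
opening: 0.027
```

>>> carry_out(series=[[0, [0.013, 0.038, 0], 0], [0, [0.026, 0.076, 0], 0], [0, [0.036, 0.105, 0.0], 0], [0, [0.036, 0.107, 0.02], 0], [0, [0.036, 0.107, 0.05], 0], [0, [0.036, 0.107, 0.06], 0], [0, [0.036, 0.107, 0.06], 0], [0.6, [0.036, 0.107, 0.06], 0]])

```text
t: 8.88
tool_pos: [0.5083, 0.3864, 0.0515]
orientation: [0.009, 0.216, 0.976, 0.005]
ft_force: [0.7, 0.6, -0.2]
opening: 0.038
```

>>> carry_out(series=[[0.6, [0, 0, 0], 0], [0.6, [0, 0, 0], 0], [0.6, [0, 0, -0.03], 0], [0.6, [0, 0, -0.06], 0], [0.6, [0, 0, -0.06], 0]])

```text
t: 9.3
tool_pos: [0.5108, 0.3885, 0.1193]
orientation: [0.012, 0.216, 0.976, 0.009]
ft_force: [1.1, 1.0, 1.2]
opening: 0.0513
```

```bash
python3 - <<'E'
from chk import *
plan([(542,28.5,105,8)],[(542,28.5,6,8)],[(542,28.5,105,8),(475,405,105,8),],[(475,405,40,8)])
E
```

```text
blk 101 (239, 204) [541.7  28.5] [26.  47.2] 9.9 49.5
blk 127 (275, 221) [484.6 -95.2] [51.4 29.6] 25.7 50.2
blk 98 (255, 221) [485.4 -26.5] [38.9 30.1] 78.4 49.9
inbin 95 (141, 207) [529.3 373.3] [28.7 29. ] 65.7 48.3
inbin 71 (132, 223) [471.9 403.8] [33.  29.2] 57.3 34.0
start [510.2 388.  116.9] 65.1 q6 62
   [-0.18, -0.313, 0.009] 57.1;
   ->yaw 8.0 q6 pred 85
   [0.0, 0.0, 0.099] -0.0;
   ->yaw 8.0 q6 pred 85
   [0.0, 0.0, -0.099] -0.0;   [0.382, -0.014, -0.099] -0.0;
   ->yaw 8.0 q6 pred 122
   [0.0, 0.0, 0.065] -0.0;
   ->yaw 8.0 q6 pred 122
```

>>> carry_out(series=[[0.6, [-0.018, -0.032, 0], 7], [0.6, [-0.038, -0.066, 0], 14], [0.6, [-0.058, -0.101, 0], 21], [0.6, [-0.078, -0.136, 0], 28], [0.6, [-0.098, -0.171, 0], 35], [0.6, [-0.118, -0.206, 0], 42], [0.6, [-0.13, -0.226, 0], 45], [0.6, [-0.13, -0.226, 0], 45]])

```text
t: 10.02
tool_pos: [0.533, 0.1237, 0.1151]
orientation: [0.009, 0.576, 0.817, 0.012]
ft_force: [-0.3, 0.2, 0.4]
opening: 0.0515
```

```bash
cat >> h.py <<'E'
def tilt():
    from scipy.spatial.transform import Rotation as R
    q=manip.get_obs()['orientation']; return np.round(R.from_quat([q[1],q[2],q[3],q[0]]).as_matrix()[:,2],4)
E
python3 - <<'E'
from h import *
print(tilt())
plan([(542,28.5,60,8)],[(542,28.5,6,8)],[(542,28.5,105,8),(475,405,105,8),],[(475,405,40,8)])
E
```

```text
[ 0.0272  0.009  -0.9996]
start [533.  123.7 115.1] 19.6 q6 83
   [-0.093, -0.025, 0.055] 11.6;
   ->yaw 8.0 q6 pred 85
   [0.0, 0.0, 0.054] -0.0;
   ->yaw 8.0 q6 pred 85
   [0.0, 0.0, -0.099] -0.0;   [0.382, -0.014, -0.099] -0.0;
   ->yaw 8.0 q6 pred 122
   [0.0, 0.0, 0.065] -0.0;
   ->yaw 8.0 q6 pred 122
```

>>> carry_out(series=[[0.6, [-0.035, -0.01, 0], 6], [0.6, [-0.07, -0.019, 0.01], 11.6], [0.6, [-0.09, -0.025, 0.03], 11.6], [0.6, [-0.093, -0.025, 0.055], 11.6], [0.6, [-0.093, -0.025, 0.085], 11.6], [0.6, [-0.093, -0.025, 0.1], 11.6], [0.6, [-0.093, -0.025, 0.106], 11.6], [0.6, [-0.093, -0.025, 0.106], 11.6]])

```text
t: 10.68
tool_pos: [0.5424, 0.029, 0.0073]
orientation: [0.006, 0.656, 0.755, 0.012]
ft_force: [0.6, -0.4, 0.5]
opening: 0.0515
```

>>> carry_out(series=[[0.6, [0, 0, 0.003], 0], [0, [0, 0, 0.003], 0], [0, [0, 0, 0.003], 0], [0, [0, 0, 0.003], 0], [0, [0, 0, 0.003], 0], [0, [0, 0, -0.04], 0], [0, [0, 0, -0.08], 0], [0, [0, 0, -0.08], 0]])

```text
t: 11.35
tool_pos: [0.5455, 0.0285, 0.0949]
orientation: [0.01, 0.655, 0.755, 0.015]
ft_force: [2.1, -0.0, 0.4]
opening: 0.0248
```

```bash
python3 - <<'E'
from h import *
print(tilt())
plan([(475,405,105,8),],[(475,405,40,8)])
plan([(470,440,105,8),],[(470,440,40,8)])
E
```

```text
[ 0.0356  0.0096 -0.9993]
start [545.5  28.5  94.9] 8.1 q6 85
   [0.383, -0.017, -0.009] 0.1;
   ->yaw 8.0 q6 pred 122
   [0.0, 0.0, 0.065] -0.0;
   ->yaw 8.0 q6 pred 122
start [545.5  28.5  94.9] 8.1 q6 85
   [0.418, -0.017, -0.009] 0.1;
   ->yaw 8.0 q6 pred 125
   [0.0, 0.0, 0.065] -0.0;
   ->yaw 8.0 q6 pred 125
```

>>> carry_out(series=[[0, [0.038, -0.002, -0.015], 0], [0, [0.078, -0.004, -0.015], 0], [0, [0.118, -0.005, -0.015], 0], [0, [0.158, -0.007, -0.015], 0], [0, [0.198, -0.009, -0.015], 0], [0, [0.238, -0.01, -0.015], 0], [0, [0.278, -0.012, -0.015], 0], [0, [0.3, -0.013, -0.015], 0]])

```text
t: 12.02
tool_pos: [0.4891, 0.3278, 0.1114]
orientation: [0.01, 0.654, 0.756, 0.016]
ft_force: [-0.3, -0.1, -0.1]
opening: 0.0252
```

>>> carry_out(series=[[0, [0.03, -0.001, 0], 0], [0, [0.06, -0.002, 0], 0], [0, [0.09, -0.003, 0.0], 0], [0, [0.1, -0.004, 0.02], 0], [0, [0.1, -0.004, 0.05], 0], [0, [0.1, -0.004, 0.06], 0], [0, [0.1, -0.004, 0.06], 0], [0.6, [0.1, -0.004, 0.06], 0]])

```text
t: 12.68
tool_pos: [0.4727, 0.426, 0.0518]
orientation: [0.01, 0.655, 0.756, 0.016]
ft_force: [0.4, -0.2, 0.3]
opening: 0.0359
```

>>> carry_out(series=[[0.6, [0, 0, 0], 0], [0.6, [0, 0, 0], 0], [0.6, [0, 0, -0.03], 0], [0.6, [0, 0, -0.06], 0], [0.6, [0, 0, -0.06], 0], [0.6, [0, 0, -0.06], 0]])

```text
t: 13.18
tool_pos: [0.4728, 0.4269, 0.1157]
orientation: [0.01, 0.655, 0.756, 0.019]
ft_force: [-0.1, 0.1, -0.5]
opening: 0.0514
```

```bash
python3 - <<'E'
from chk import *
print(tilt())
plan([(485,-26.5,90,-12)],[(485,-26.5,6,-12)],[(485,-26.5,105,-12),(475,405,105,-12),],[(475,405,40,-12)])
E
```

```text
blk 125 (275, 221) [484.6 -95.3] [51.6 30. ] 24.4 50.1
blk 99 (255, 221) [485.4 -26.6] [39.  29.8] 78.5 49.8
inbin 20 (117, 201) [547.  454.9] [ 1.8 29. ] 12.9 43.9
inbin 95 (141, 207) [527.4 373.4] [27.9 33.3] 63.6 48.8
inbin 124 (133, 220) [481.1 405.2] [39.7 45.5] 85.7 32.1
inbin 88 (120, 223) [471.1 445.8] [29.5 25.9] 7.3 49.0
[ 0.0381  0.0132 -0.9992]
start [471.7 426.  113.8] 8.2 q6 124
   [-0.45, -0.052, 0.018] 20.2;
   ->yaw -12.0 q6 pred 99
   [0.0, 0.0, 0.084] -0.0;
   ->yaw -12.0 q6 pred 99
   [0.0, 0.0, -0.099] -0.0;   [0.42, -0.099, -0.099] -0.0;
   ->yaw -12.0 q6 pred 142
   [0.0, 0.0, 0.065] -0.0;
   ->yaw -12.0 q6 pred 142
```

>>> carry_out(series=[[0.7, [-0.038, -0.004, 0], 7], [0.7, [-0.078, -0.009, 0], 14], [0.7, [-0.118, -0.014, 0], 20.2], [0.7, [-0.158, -0.018, 0], 20.2], [0.7, [-0.198, -0.023, 0.0], 20.2], [0.7, [-0.238, -0.028, 0.0], 20.2], [0.7, [-0.278, -0.032, 0.0], 20.2], [0.7, [-0.3, -0.035, 0.0], 20.2]])

```text
t: 13.9
tool_pos: [0.4785, 0.1202, 0.1094]
orientation: [0.007, 0.778, 0.628, 0.018]
ft_force: [0.1, 0.3, -0.3]
opening: 0.0597
```

```bash
python3 - <<'E'
from h import *
print(tilt())
plan([(485,-26.5,90,-12),(485,-26.5,6,-12)],[(485,-26.5,105,-12),(475,380,105,-12),],[(475,380,60,-12)])
E
```

```text
[ 0.0366  0.0113 -0.9993]
start [478.5 120.2 109.4] -12.2 q6 116
   [-0.142, 0.037, 0.018] -0.2;   [-0.144, 0.034, 0.102] -0.2;
   ->yaw -12.0 q6 pred 99
   [0.0, 0.0, -0.099] -0.0;   [0.396, -0.094, -0.099] -0.0;
   ->yaw -12.0 q6 pred 141
   [0.0, 0.0, 0.045] -0.0;
   ->yaw -12.0 q6 pred 141
```

>>> carry_out(series=[[0.7, [-0.038, 0.01, 0], 0], [0.7, [-0.078, 0.02, 0], 0], [0.7, [-0.118, 0.03, 0.01], 0], [0.7, [-0.142, 0.036, 0.03], 0], [0.7, [-0.144, 0.034, 0.06], 0], [0.7, [-0.144, 0.034, 0.09], 0], [0.7, [-0.144, 0.034, 0.102], 0], [0.7, [-0.144, 0.034, 0.102], 0]])

```text
t: 14.57
tool_pos: [0.4812, -0.0268, 0.0023]
orientation: [0.005, 0.778, 0.628, 0.015]
ft_force: [-1.6, -0.1, 0.4]
opening: 0.0597
```

>>> carry_out(series=[[0.7, [0, 0, 0], 0], [0, [0, 0, 0], 0], [0, [0, 0, 0], 0], [0, [0, 0, 0], 0], [0, [0, 0, 0], 0], [0, [0, 0, -0.04], 0], [0, [0, 0, -0.08], 0], [0, [0, 0, -0.098], 0]])

```text
t: 15.23
tool_pos: [0.4805, -0.0281, 0.1049]
orientation: [0.007, 0.778, 0.628, 0.017]
ft_force: [2.8, -0.2, -1.1]
opening: 0.029
```

>>> carry_out(series=[[0, [0.038, -0.009, 0], 0], [0, [0.078, -0.018, 0], 0], [0, [0.118, -0.028, 0], 0], [0, [0.158, -0.037, 0], 0], [0, [0.198, -0.047, 0], 0], [0, [0.238, -0.056, 0], 0], [0, [0.278, -0.066, 0], 0], [0, [0.3, -0.071, 0], 0]])

```text
t: 15.9
tool_pos: [0.4745, 0.2848, 0.1092]
orientation: [0.006, 0.777, 0.629, 0.019]
ft_force: [0.8, 0.1, -0.2]
opening: 0.0291
```

>>> carry_out(series=[[0, [0.038, -0.009, 0], 0], [0, [0.07, -0.017, 0], 0], [0, [0.096, -0.023, 0.02], 0], [0, [0.096, -0.023, 0.05], 0], [0, [0.096, -0.023, 0.05], 0], [0, [0.096, -0.023, 0.05], 0], [0.6, [0.096, -0.023, 0.05], 0], [0.6, [0.096, -0.023, 0.05], 0]])

```text
t: 16.57
tool_pos: [0.4749, 0.3842, 0.0625]
orientation: [0.006, 0.777, 0.629, 0.02]
ft_force: [0.5, -0.6, -0.0]
opening: 0.0505
```

>>> carry_out(series=[[0.6, [0, 0, 0], 0], [0.6, [0, 0, -0.02], 0], [0.6, [0, 0, -0.05], 0], [0.6, [0, 0, -0.06], 0], [0.6, [0, 0, -0.06], 0], [0.6, [0, 0, -0.06], 0]])

```text
t: 17.07
tool_pos: [0.4736, 0.3836, 0.1238]
orientation: [0.006, 0.778, 0.628, 0.021]
ft_force: [0.4, -0.4, -0.1]
opening: 0.0512
```

```bash
python3 - <<'E'
from chk import *
print(tilt())
plan([(486,120,110,65)],[(484.7,-95,105,115),(484.7,-95,6,115)],[(484.7,-95,105,115),(475,375,105,115),],[(475,405,60,115)])
E
```

```text
blk 125 (275, 221) [484.5 -95.2] [51.6 29.5] 23.6 49.5
inbin 15 (151, 203) [542.3 336. ] [15.3  1.9] 13.8 46.0
inbin 96 (141, 207) [529.2 373.3] [29.4 28.8] 64.3 47.7
inbin 206 (137, 221) [479.9 382.2] [42.4 68.8] 0.6 35.5
[ 0.0391  0.0159 -0.9991]
start [472.8 383.  122.5] -12.1 q6 142
   [-0.255, 0.068, 0.009] -77.1;
   ->yaw 65.0 q6 pred 39
   [-0.09, -0.195, 0.005] -50.0;   [-0.09, -0.195, 0.104] -50.0;
   ->yaw 115.0 q6 pred -36
   [0.0, 0.0, -0.099] -0.0;   [-0.19, 0.43, -0.099] -0.0;
   ->yaw 115.0 q6 pred 13
   [-0.013, 0.027, 0.045] -0.0;
   ->yaw 115.0 q6 pred 15
```

>>> carry_out(series=[[0.7, [-0.038, 0.01, 0], 7], [0.7, [-0.078, 0.021, 0], 14], [0.7, [-0.118, 0.031, 0], 21], [0.7, [-0.158, 0.042, 0], 28], [0.7, [-0.198, 0.053, 0.0], 35], [0.7, [-0.238, 0.063, 0.0], 42], [0.7, [-0.278, 0.073, 0.0], 49], [0.7, [-0.3, 0.079, 0.0], 53]])

```text
t: 17.78
tool_pos: [0.4853, 0.0693, 0.1166]
orientation: [-0.003, 0.977, 0.211, 0.019]
ft_force: [0.5, 0.2, -0.1]
opening: 0.0599
```

```bash
python3 - <<'E'
from h import *
print(tilt())
plan([(485,-95,100,-65),(485,-95,6,-65)],[(485,-95,105,-65),(478,190,105,-25),],[(480,405,105,-25),(480,405,60,-25)])
E
```

```text
[ 0.0365  0.0141 -0.9992]
start [485.3  69.3 116.6] -65.6 q6 163
   [-0.069, 0.149, 0.014] -0.6;   [-0.072, 0.149, 0.108] -0.6;
   ->yaw -65.0 q6 pred 144
   [0.0, 0.0, -0.099] -0.0;   [0.114, -0.261, -0.099] -40.0;
   ->yaw -25.0 q6 pred 137
   [0.196, -0.089, 0.0] -0.0;   [0.196, -0.089, 0.045] -0.0;
   ->yaw -25.0 q6 pred 155
```

>>> carry_out(series=[[0.7, [-0.016, 0.037, 0], 0], [0.7, [-0.032, 0.075, 0], 0], [0.7, [-0.05, 0.112, 0.0], 0], [0.7, [-0.069, 0.149, 0.02], 0], [0.7, [-0.071, 0.149, 0.055], 0], [0.7, [-0.072, 0.149, 0.09], 0], [0.7, [-0.072, 0.149, 0.108], 0], [0.7, [-0.072, 0.149, 0.108], 0]])

```text
t: 18.45
tool_pos: [0.4799, -0.0941, 0.001]
orientation: [-0.005, 0.977, 0.211, 0.015]
ft_force: [-1.3, 1.3, 0.1]
opening: 0.0601
```

>>> carry_out(series=[[0.7, [0, 0, 0], 0], [0, [0, 0, 0], 0], [0, [0, 0, 0], 0], [0, [0, 0, 0], 0], [0, [0, 0, 0], 0], [0, [0, 0, -0.04], 0], [0, [0, 0, -0.08], 0], [0, [0, 0, -0.1], 0]])

```text
t: 19.12
tool_pos: [0.4793, -0.096, 0.1055]
orientation: [-0.004, 0.977, 0.211, 0.017]
ft_force: [1.3, 0.1, 0.3]
opening: 0.0295
```

>>> carry_out(series=[[0, [0.014, -0.033, 0], -6], [0, [0.03, -0.07, 0], -12], [0, [0.046, -0.106, 0], -18], [0, [0.062, -0.142, 0], -24], [0, [0.078, -0.179, 0], -30], [0, [0.094, -0.215, 0], -36], [0, [0.11, -0.25, 0], -40], [0, [0.114, -0.261, 0], -40]])

```text
t: 19.78
tool_pos: [0.4761, 0.194, 0.1111]
orientation: [0.002, 0.844, 0.536, 0.02]
ft_force: [1.3, -0.4, 0.3]
opening: 0.0289
```

>>> carry_out(series=[[0, [0.036, -0.016, 0], 0], [0, [0.073, -0.033, 0], 0], [0, [0.11, -0.05, 0], 0], [0, [0.147, -0.067, 0], 0], [0, [0.185, -0.084, 0], 0], [0, [0.196, -0.089, 0.02], 0], [0, [0.196, -0.089, 0.04], 0], [0, [0.196, -0.089, 0.045], 0]])

```text
t: 20.45
tool_pos: [0.4791, 0.41, 0.0676]
orientation: [0.002, 0.844, 0.536, 0.018]
ft_force: [-0.4, -1.0, -0.8]
opening: 0.0292
```

>>> carry_out(series=[[0, [0, 0, 0], 0], [0.6, [0, 0, 0], 0], [0.6, [0, 0, 0], 0], [0.6, [0, 0, 0], 0], [0.6, [0, 0, -0.03], 0], [0.6, [0, 0, -0.06], 0], [0.6, [0, 0, -0.06], 0], [0.6, [0, 0, -0.06], 0]])

```text
t: 21.12
tool_pos: [0.4793, 0.4102, 0.1312]
orientation: [0.001, 0.844, 0.536, 0.021]
ft_force: [-0.8, -0.2, -0.2]
opening: 0.0513
```

```bash
python3 - <<'E'
from chk import *
print(tilt(), manip.get_obs()['t'])
im,d,W=cloud('scene'); save(np.concatenate([cv2.resize(np.load('/tmp/top.npz')['im'][150:280,80:380],(600,260)),cv2.resize(im[100:280,60:460],(600,270))]),'c3.png')
np.savez('/tmp/scene',im=im,W=W)
plan([(480,200,110,20)],[(478,190,105,-25),],[(480,405,105,-25),(480,405,60,-25)])
E
```

```text
inbin 17 (152, 203) [542.6 336.1] [13.6  2.1] 13.1 36.2
inbin 98 (141, 207) [529.6 379.8] [41.6 34. ] 66.4 49.3
inbin 176 (139, 221) [477.  391.4] [77.7 45.1] 69.1 42.7
inbin 48 (121, 224) [463.7 435.2] [30.5 25.8] 61.3 49.7
inbin 26 (112, 238) [419.4 467.4] [14.1  3.2] 3.5 39.6
[ 0.0349  0.0182 -0.9992] 21.1667
start [477.5 408.8 128.1] -25.2 q6 156
   [-0.188, 0.091, 0.015] -45.2;
   ->yaw 20.0 q6 pred 93
   [-0.009, -0.005, 0.005] 45.0;
   ->yaw -25.0 q6 pred 137
   [0.196, -0.089, 0.0] -0.0;   [0.196, -0.089, 0.045] -0.0;
   ->yaw -25.0 q6 pred 155
```

View pics/c3.png

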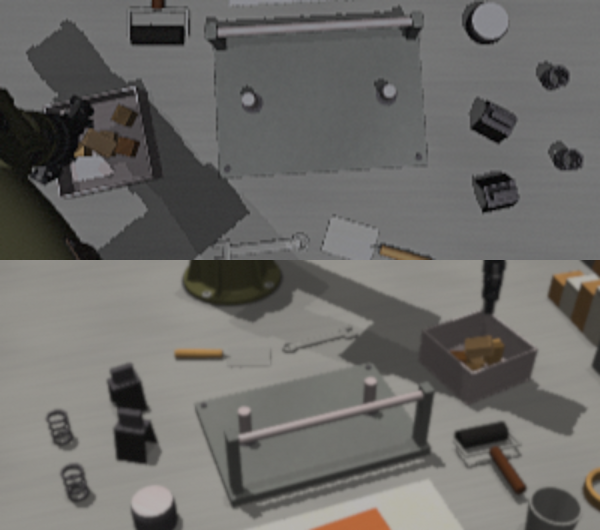

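Bed and bin view: the bed is clear and all five offcuts are in the bin. Next is the spring at (464,-411).

```bash
python3 - <<'E'
from h import *
print(tilt())
plan([(474,135,120,22)],[(470,-140,120,69)],[(464,-411,120,116)])
E
```

```text
[ 0.0331  0.0167 -0.9993]
start [477.5 408.8 128.1] -25.2 q6 156
   [-0.249, 0.113, 0.003] -47.2;
   ->yaw 22.0 q6 pred 84
   [-0.253, -0.107, 0.0] -47.0;
   ->yaw 69.0 q6 pred 4
   [-0.092, -0.255, 0.0] -47.0;
   ->yaw 116.0 q6 pred -68
```

>>> carry_out(series=[[0.8, [-0.031, 0.014, 0], -6], [0.8, [-0.066, 0.03, 0], -12], [0.8, [-0.102, 0.046, 0], -19], [0.8, [-0.138, 0.062, 0], -26], [0.8, [-0.174, 0.079, 0], -33], [0.8, [-0.21, 0.095, 0], -40], [0.8, [-0.246, 0.112, 0], -47], [0.8, [-0.249, 0.113, 0.003], -47]])

```text
t: 21.88
tool_pos: [0.4725, 0.1307, 0.1196]
orientation: [0.009, 0.56, 0.828, 0.015]
ft_force: [-0.4, 0.6, -0.7]
opening: 0.0683
```

>>> carry_out(series=[[0.8, [-0.031, -0.013, 0], -6], [0.8, [-0.066, -0.028, 0], -12], [0.8, [-0.102, -0.043, 0], -19], [0.8, [-0.138, -0.058, 0], -26], [0.8, [-0.174, -0.073, 0], -33], [0.8, [-0.21, -0.088, 0], -40], [0.8, [-0.246, -0.104, 0], -47], [0.8, [-0.253, -0.107, 0], -47]])

```text
t: 22.55
tool_pos: [0.4664, -0.1464, 0.1146]
orientation: [0.014, 0.182, 0.983, 0.009]
ft_force: [0.5, 0.8, -0.4]
opening: 0.0685
```

>>> carry_out(series=[[0.8, [-0.011, -0.031, 0], -6], [0.8, [-0.024, -0.066, 0], -12], [0.8, [-0.037, -0.103, 0], -19], [0.8, [-0.05, -0.14, 0], -26], [0.8, [-0.063, -0.176, 0], -33], [0.8, [-0.077, -0.213, 0], -40], [0.8, [-0.09, -0.25, 0], -47], [0.8, [-0.092, -0.255, 0], -47]])

```text
t: 23.22
tool_pos: [0.4601, -0.4232, 0.1093]
orientation: [0.016, -0.226, 0.974, 0.002]
ft_force: [0.2, 0.8, 1.2]
opening: 0.0681
```

>>> carry_out(series=[[0.8, [0, 0, 0], 0], [0.8, [0, 0, 0], 0]])

```text
t: 23.38
tool_pos: [0.4588, -0.4232, 0.1078]
orientation: [0.015, -0.225, 0.974, 0.003]
ft_force: [0.3, 0.2, -0.2]
opening: 0.0684
```

```bash
cat >> h.py <<'E'
def circ(p):
    """robust known-data circle fit (Kasa) on xy"""
    A=np.c_[2*p[:,:2],np.ones(len(p))]; b=(p[:,:2]**2).sum(1); s=np.linalg.lstsq(A,b,rcond=None)[0]
    return s[:2],np.sqrt(s[2]+s[0]**2+s[1]**2)
def ring(W,z0,z1,cx,cy,rad=.03):
    m=(W[...,2]>z0)&(W[...,2]<z1)&(np.hypot(W[...,0]-cx,W[...,1]-cy)<rad); p=(W[m]*1000).astype(np.float32)
    if len(p)<6: return None
    e=cv2.minEnclosingCircle(np.ascontiguousarray(p[:,:2])); c=circ(p.astype(float))
    return len(p),np.round(e[0],1),round(e[1],1),np.round(c[0],1),round(float(c[1]),1),np.round(p[:,2].max(),1)
E
python3 - <<'E'
from h import *
o=manip.get_obs(); print(o['tool_pos'],tilt())
C={n:cloud(n) for n in('top','scene','wrist')}
save(C['wrist'][0],'w3.png')
np.savez('/tmp/w3',W=C['wrist'][2])
for n in C:
    W=C[n][2]
    for nm,z0,z1,x,y,r in (('S1',.05,.062,.464,-.411,.03),('S2',.05,.062,.609,-.389,.03),('R0',.084,.095,.5745,-.088,.02),('R1',.084,.095,.5563,.15,.02)): print(n,nm,ring(W,z0,z1,x,y,r))
plan([(464,-411,60,117),(464,-411,10,117)])
E
```

```text
[ 0.45884639 -0.42318022  0.10783881] [ 0.0274  0.0129 -0.9995]
top S1 (37, array([ 464.4, -411. ]), 19.0, array([ 464.2, -410.7]), 16.3, np.float32(61.8))
top S2 (42, array([ 609.7, -389. ]), 19.2, array([ 610.3, -388.7]), 16.5, np.float32(61.7))
top R0 (35, array([575. , -87.7]), 11.1, array([575. , -87.8]), 8.1, np.float32(94.4))
top R1 (36, array([556.9, 151. ]), 11.0, array([556.9, 150.7]), 8.1, np.float32(94.8))
scene S1 (70, array([ 464. , -411.5]), 20.4, array([ 463.7, -410.8]), 16.6, np.float32(61.8))
scene S2 (86, array([ 609.5, -389.9]), 19.7, array([ 609.9, -389.1]), 16.5, np.float32(61.4))
scene R0 (52, array([575.5, -85.5]), 14.9, array([575.5, -88. ]), 9.0, np.float32(94.0))
scene R1 (50, array([556. , 151.4]), 12.6, array([556. , 150.3]), 8.6, np.float32(94.2))
wrist S1 (951, array([ 461.7, -411.1]), 19.1, array([ 460.9, -411.5]), 16.4, np.float32(60.6))
wrist S2 None
wrist R0 None
wrist R1 None
start [ 459.8 -421.5  108.9] 116.1 q6 -70
   [-0.007, 0.008, 0.049] -0.9;   [-0.005, 0.008, 0.099] -0.9;
   ->yaw 117.0 q6 pred -69
```

View pics/w3.png

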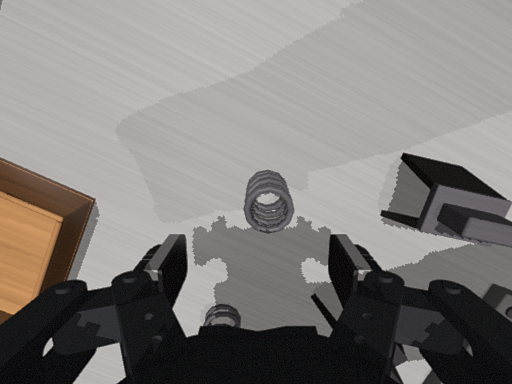

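Wrist view: the spring stands clear near (268,205), between the jaws.

>>> carry_out(series=[[0.8, [-0.004, 0.008, 0.01], -0.9], [0.8, [-0.007, 0.008, 0.04], -0.9], [0.8, [-0.006, 0.008, 0.075], -0.9], [0.8, [-0.005, 0.008, 0.095], -0.9], [0.8, [-0.005, 0.008, 0.099], -0.9], [0.8, [-0.005, 0.008, 0.099], -0.9], [0.8, [-0.005, 0.008, 0.099], -0.9], [0.8, [-0.005, 0.008, 0.099], -0.9]])

```text
t: 24.2
tool_pos: [0.465, -0.4116, 0.0122]
orientation: [0.016, -0.234, 0.972, 0.002]
ft_force: [0.6, 0.5, -0.2]
opening: 0.0682
```

>>> carry_out(series=[[0.35, [0, 0, 0], 0], [0.3, [0, 0, 0], 0], [0.3, [0, 0, 0], 0], [0.3, [0, 0, 0], 0], [0.3, [0, 0, 0], 0], [0.3, [0, 0, 0], 0]], force=50)

```text
t: 24.7
tool_pos: [0.466, -0.4125, 0.0139]
orientation: [0.017, -0.234, 0.972, 0.001]
ft_force: [-0.9, 1.0, 7.1]
opening: 0.0359
```

```bash
python3 - <<'E'
from h import *
o=manip.get_obs(); print(o['tool_pos'],o['opening'],tilt())
for n in ('top','scene'):
    W=cloud(n)[2]; print(n,ring(W,.05,.062,.464,-.411,.03), ring(W,.005,.03,.464,-.411,.03))
a=o['tool_pos']*1000
plan([(a[0],a[1],120,117),(490,-200,120,117)],[(530,20,120,117)],[(556.5,150.3,120,117)])
E
```

```text
[ 0.46601378 -0.41246096  0.01392384] 0.035879035617731765 [ 0.033   0.0091 -0.9994]
top (10, array([ 470.7, -397.2]), 16.7, array([ 467.2, -400.7]), 13.4, np.float32(61.7)) (15, array([ 477.7, -409. ]), 19.7, array([ 465.1, -418.1]), 22.3, np.float32(28.8))
scene (91, array([ 469.3, -408.4]), 28.1, array([ 467.1, -411.2]), 19.7, np.float32(61.9)) (88, array([ 462.4, -407.4]), 23.5, array([ 464.1, -411.3]), 16.7, np.float32(29.9))
start [ 466.1 -412.5   14. ] 117.1 q6 -70
   [-0.004, -0.001, -0.106] 0.1;   [-0.122, 0.178, -0.103] 0.1;
   ->yaw 117.0 q6 pred -49
   [-0.136, 0.178, 0.0] -0.0;
   ->yaw 117.0 q6 pred -25
   [-0.083, 0.104, 0.0] -0.0;
   ->yaw 117.0 q6 pred -12
```

>>> carry_out(series=[[0.3, [0, 0, -0.02], 0], [0.3, [-0.001, 0, -0.055], 0], [0.3, [-0.003, 0, -0.095], 0], [0.3, [-0.004, -0.001, -0.126], 0], [0.3, [-0.024, 0.029, -0.126], 0], [0.3, [-0.046, 0.063, -0.126], 0], [0.3, [-0.068, 0.098, -0.126], 0], [0.3, [-0.08, 0.115, -0.126], 0]])

```text
t: 25.47
tool_pos: [0.4802, -0.2711, 0.1422]
orientation: [0.017, -0.235, 0.972, 0.001]
ft_force: [0.9, 0.4, -1.5]
opening: 0.0358
```

```bash
python3 - <<'E'
from h import *
o=manip.get_obs(); print(o['opening'],tilt())
plan([(535,40,128,117)],[(556.5,150.3,128,117)])
E
```

```text
0.03576917656125754 [ 0.033   0.011  -0.9994]
start [ 480.2 -271.1  142.2] 117.1 q6 -58
   [-0.19, 0.252, 0.019] 0.1;
   ->yaw 117.0 q6 pred -23
   [-0.069, 0.089, 0.0] -0.0;
   ->yaw 117.0 q6 pred -12
```

>>> carry_out(series=[[0.3, [-0.022, 0.029, 0], 0], [0.3, [-0.047, 0.062, 0], 0], [0.3, [-0.072, 0.095, 0], 0], [0.3, [-0.097, 0.128, 0], 0], [0.3, [-0.122, 0.161, 0], 0], [0.3, [-0.147, 0.194, 0.0], 0], [0.3, [-0.172, 0.228, 0.01], 0], [0.3, [-0.19, 0.252, 0.019], 0]])

```text
t: 26.13
tool_pos: [0.5356, 0.0429, 0.1292]
orientation: [0.019, -0.235, 0.972, 0.002]
ft_force: [0.0, 0.1, -1.8]
opening: 0.0357
```

>>> carry_out(series=[[0.3, [-0.018, 0.022, 0], 0], [0.3, [-0.038, 0.048, 0], 0], [0.3, [-0.055, 0.072, 0], 0], [0.3, [-0.062, 0.08, 0], 0], [0.3, [-0.065, 0.084, 0], 0], [0.3, [-0.065, 0.084, 0], 0], [0.3, [-0.065, 0.084, 0], 0], [0.3, [-0.065, 0.084, 0], 0]])

```text
t: 26.8
tool_pos: [0.5547, 0.1459, 0.1311]
orientation: [0.018, -0.234, 0.972, 0.001]
ft_force: [0.2, -0.7, -0.2]
opening: 0.0357
```

```bash
python3 - <<'E'
from h import *
C={n:cloud(n) for n in('scene','top','wrist')}
o=manip.get_obs(); print(o['tool_pos'],o['opening'],tilt(),o['ft_force'])
np.savez('/tmp/h1',**{n:C[n][2] for n in C})
s=C['scene'][0]; save(np.concatenate([cv2.resize(s[130:240,260:360],(500,550)),],1),'s4.png')
plan([(556.5,150.3,118,117)])
E
```

```text
[0.55488809 0.14614699 0.13120475] 0.0357260146792533 [ 0.0353  0.0116 -0.9993] [-0.55164542  0.42319234 -0.84732119]
start [554.9 146.1 131.2] 117.1 q6 -12
   [-0.003, 0.003, 0.013] 0.1;
   ->yaw 117.0 q6 pred -12
```

View pics/s4.png

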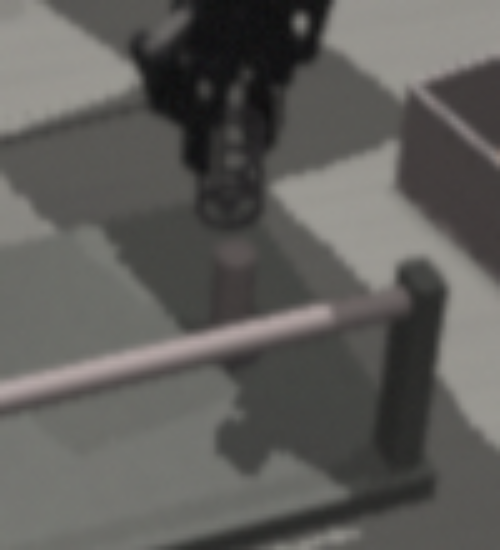

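```bash
cat >> h.py <<'E'
def cyl(W,z0,z1,cx,cy,r,rad,tilt=False):
    """known-radius vertical (or tilting) cylinder fit, mm; r may be a (inner,outer) wire band -> outer surface used"""
    from scipy.optimize import least_squares
    m=(W[...,2]>z0)&(W[...,2]<z1)&(np.hypot(W[...,0]-cx,W[...,1]-cy)<rad); p=W[m]*1000
    if len(p)<8: return None
    zb=z0*1000
    f=lambda s:np.hypot(p[:,0]-s[0]-s[2]*(p[:,2]-zb)*tilt,p[:,1]-s[1]-s[3]*(p[:,2]-zb)*tilt)-r
    s=least_squares(f,[cx*1000,cy*1000,0,0],loss='soft_l1',f_scale=1.0)
    return len(p),np.round(s.x,2),'rms',round(float(np.sqrt(np.mean(s.fun**2))),2)
E
python3 - <<'E'
from h import *
D=np.load('/tmp/h1.npz')
for n in('scene','top','wrist'):
    W=D[n]; m=(np.hypot(W[...,0]-.556,W[...,1]-.148)<.035)
    print(n,'spr',cyl(W,.116,.140,.555,.147,19,.027),cyl(W,.116,.14,.555,.147,19,.027,True)); print('  rod',cyl(W,.03,.086,.5565,.150,11.5,.018),cyl(W,.03,.086,.5565,.150,11.5,.018,True),'top',ring(W,.084,.096,.5565,.150,.02))
    print(np.histogram(W[m][:,2],bins=np.arange(.02,.2,.01))[0])
E
```

```text
scene spr (74, array([551.36, 146.5 ,   0.  ,   0.  ]), 'rms', 3.2) (74, array([ 5.4815e+02,  1.4705e+02,  3.8000e-01, -6.0000e-02]), 'rms', 3.16)
  rod (94, array([553.89, 151.22,   0.  ,   0.  ]), 'rms', 1.7) (94, array([ 5.5305e+02,  1.5193e+02,  2.0000e-02, -2.0000e-02]), 'rms', 1.65) top (47, array([556.3, 150. ]), 11.8, array([556.5, 149.7]), 8.3, np.float32(94.2))
[106   1  10  27  19  23  35  25   0   4  56  14  29  17  61  85  54]
top spr None None
  rod None None top None
[24  0  0  0  0  0  0  0  0  0  0  0  0  0  0  0  0]
wrist spr (1292, array([550.98, 147.52,   0.  ,   0.  ]), 'rms', 2.86) (1292, array([5.4847e+02, 1.4137e+02, 1.9000e-01, 3.2000e-01]), 'rms', 2.66)
  rod (311, array([554.56, 151.89,   0.  ,   0.  ]), 'rms', 0.19) (311, array([554.6 , 151.91,  -0.  ,  -0.  ]), 'rms', 0.19) top (82, array([556.7, 151.6]), 10.5, array([555.6, 151.7]), 6.8, np.float32(91.5))
[1935   61   72   78   74   26   38   44    0   14  654  624  598 1037
 1180 3329  870]
```

```bash
cat >> h.py <<'E'
def coil(W,cam,z0,z1,cx,cy,r=18.2,rad=.026):
    """camera-side half of a spring, radius-known fit; cam = camera xy"""
    from scipy.optimize import least_squares
    m=(W[...,2]>z0)&(W[...,2]<z1)&(np.hypot(W[...,0]-cx,W[...,1]-cy)<rad); p=W[m]*1000
    c=np.array([cx,cy])*1000; u=np.array(cam)*1000-c; u/=np.linalg.norm(u)
    for _ in range(4):
        k=p[((p[:,:2]-c)@u)>0]; k=k[np.hypot(*(k[:,:2]-c).T)>13.5]
        s=least_squares(lambda s:np.hypot(k[:,0]-s[0],k[:,1]-s[1])-r,c,loss='soft_l1',f_scale=.7); c=s.x
    return len(k),np.round(c,2),'rms',round(float(np.sqrt(np.mean(s.fun**2))),2),'camdir',np.round(u,2)
E
python3 - <<'E'
from h import *
D=np.load('/tmp/h1.npz')
for n in('scene','wrist'):
    cam=viewer.calibration(n)['world_from_camera'][:2,3]
    for z in((.116,.14),(.116,.124),(.124,.132),(.132,.140)): print(n,z,coil(D[n],cam,*z,.555,.147))
    print(cyl(D[n],.035,.080,.5555,.151,11.5,.014))
# sanity on free-standing S2 from scene
W=cloud('scene')[2]; print('S2',coil(W,viewer.calibration('scene')['world_from_camera'][:2,3],.004,.05,.6096,-.389))
E
```

```text
scene (0.116, 0.14) (49, array([549.97, 147.16]), 'rms', 1.88, 'camdir', array([ 0.93, -0.37]))
scene (0.116, 0.124) (27, array([549.63, 147.66]), 'rms', 1.85, 'camdir', array([ 0.93, -0.37]))
scene (0.124, 0.132) (14, array([550.98, 144.72]), 'rms', 1.32, 'camdir', array([ 0.93, -0.37]))
scene (0.132, 0.14) (6, array([550.88, 146.81]), 'rms', 1.61, 'camdir', array([ 0.93, -0.37]))
(78, array([553.81, 151.35,   0.  ,   0.  ]), 'rms', 1.46)
wrist (0.116, 0.14) (874, array([551.29, 147.22]), 'rms', 1.13, 'camdir', array([-0.89, -0.45]))
wrist (0.116, 0.124) (296, array([550.69, 147.59]), 'rms', 0.73, 'camdir', array([-0.89, -0.45]))
wrist (0.124, 0.132) (61, array([550.41, 146.52]), 'rms', 0.73, 'camdir', array([-0.89, -0.45]))
wrist (0.132, 0.14) (516, array([551.94, 146.82]), 'rms', 1.2, 'camdir', array([-0.89, -0.45]))
(281, array([554.55, 151.9 ,   0.  ,   0.  ]), 'rms', 0.19)
S2 (119, array([ 608.08, -389.91]), 'rms', 1.92, 'camdir', array([0.99, 0.16]))
```

```bash
python3 - <<'E'
from h import *
plan([(558.6,150.4,116,117)])
E
```

```text
start [555.  146.3 131.2] 117.1 q6 -12
   [-0.005, 0.002, 0.015] 0.1;
   ->yaw 117.0 q6 pred -12
```

>>> carry_out(series=[[0.3, [-0.003, 0.001, 0.005], 0], [0.3, [-0.005, 0.002, 0.012], 0], [0.3, [-0.005, 0.002, 0.015], 0], [0.3, [-0.005, 0.002, 0.015], 0], [0.3, [-0.005, 0.002, 0.015], 0], [0.3, [-0.005, 0.002, 0.015], 0], [0.3, [-0.005, 0.002, 0.015], 0], [0.3, [-0.005, 0.002, 0.015], 0]])

```text
t: 27.67
tool_pos: [0.5592, 0.1506, 0.1166]
orientation: [0.019, -0.235, 0.972, 0.002]
ft_force: [0.8, -0.9, -2.2]
opening: 0.0356
```

```bash
sed -i 's/np.round(s\/1000,3)/np.round(s\/1000,4)/' h.py; cat > rel.py <<'E'
from h import *
def rel(rx,ry,sx,sy,zb):
    """spring minus rod in scene and wrist frames; zb spring-bottom height m"""
    for n in('scene','wrist'):
        W=cloud(n)[2]; cam=viewer.calibration(n)['world_from_camera'][:2,3]
        c=coil(W,cam,zb,zb+.024,sx,sy); c2=coil(W,cam,zb,zb+.009,sx,sy); r=cyl(W,.035,.080,rx-.001,ry+.001,11.5,.015)
        print(n,'rel',np.round(c[1]-r[1][:2],2),np.round(c2[1]-r[1][:2],2),'rod',r[1][:2],r[0],r[3])
    o=manip.get_obs(); print('tool',np.round(o['tool_pos']*1000,1),tilt(),'F',np.round(o['ft_force'],1),o['opening'])
E
python3 - <<'E'
from rel import *
rel(.5555,.151,.5535,.151,.101)
plan([(558.6,150.4,116,117),(558.6,150.4,100,117),(558.6,150.4,34,117)])
E
```

```text
scene rel [0.54 0.27] [1.1  0.47] rod [553.65 151.46] 83 1.64
wrist rel [ 1.07 -0.03] [0.51 0.33] rod [554.47 151.73] 378 0.18
tool [559.2 150.6 116.6] [ 0.0357  0.0118 -0.9993] F [-1.3 -0.4 -1.1] 0.03582065576975282
start [559.2 150.6 116.6] 117.1 q6 -12
   [0.0006, 0.0001, 0.0006] 0.1;   [0.0012, 0.0002, 0.0166] 0.1;   [0.0037, 0.0005, 0.0826] 0.1;
   ->yaw 117.0 q6 pred -12
```

>>> carry_out(series=[[0.3, [0.0008, 0.0002, 0.004], 0], [0.3, [0.001, 0.0002, 0.008], 0], [0.3, [0.0011, 0.0002, 0.012], 0], [0.3, [0.0012, 0.0002, 0.016], 0], [0.3, [0.0014, 0.0003, 0.02], 0], [0.3, [0.0016, 0.0003, 0.024], 0], [0.3, [0.0016, 0.0003, 0.027], 0], [0.3, [0.0016, 0.0003, 0.027], 0]])

```text
t: 28.43
tool_pos: [0.558, 0.1503, 0.0887]
orientation: [0.018, -0.234, 0.972, 0.002]
ft_force: [-0.8, -0.1, -1.7]
opening: 0.0355
```

>>> carry_out(series=[[0.3, [0.0003, 0, 0.008], 0], [0.3, [0.0006, 0.0001, 0.017], 0], [0.3, [0.0009, 0.0002, 0.026], 0], [0.3, [0.0012, 0.0002, 0.035], 0], [0.3, [0.0015, 0.0003, 0.043], 0], [0.3, [0.0017, 0.0003, 0.049], 0], [0.3, [0.0019, 0.0003, 0.052], 0], [0.3, [0.0019, 0.0003, 0.052], 0]])

```text
t: 29.1
tool_pos: [0.5574, 0.1503, 0.0356]
orientation: [0.017, -0.235, 0.972, 0.002]
ft_force: [-0.6, 1.1, -1.7]
opening: 0.0355
```

Down freely with no snag. I'll lower the last 2 mm, release and rise.

>>> carry_out(series=[[0.3, [0, 0, 0.001], 0], [0.3, [0, 0, 0.001], 0], [0.65, [0, 0, 0.001], 0], [0.65, [0, 0, 0.001], 0], [0.65, [0, 0, 0.001], 0], [0.65, [0, 0, 0.001], 0], [0.65, [0, 0, 0.001], 0], [0.65, [0, 0, 0.001], 0]])

```text
t: 29.77
tool_pos: [0.5575, 0.1503, 0.0348]
orientation: [0.018, -0.235, 0.972, 0.002]
ft_force: [-0.6, -0.5, -0.2]
opening: 0.0556
```

>>> carry_out(series=[[0.65, [0, 0, -0.005], 0], [0.65, [0.0, 0, -0.025], 0], [0.65, [-0.002, 0, -0.06], 0], [0.65, [-0.003, 0, -0.09], 0], [0.65, [-0.003, 0, -0.105], 0], [0.65, [-0.003, 0, -0.105], 0], [0.65, [-0.003, 0, -0.105], 0], [0.65, [-0.003, 0, -0.105], 0]])

```text
t: 30.43
tool_pos: [0.556, 0.1503, 0.1391]
orientation: [0.017, -0.235, 0.972, 0.002]
ft_force: [0.6, -0.2, 0.3]
opening: 0.0559
```

```bash
python3 - <<'E'
from h import *
print(tilt())
for n in('scene','wrist'):
    im,d,W=cloud(n); m=(np.hypot(W[...,0]-.556,W[...,1]-.150)<.024)
    print(n,np.histogram(W[m][:,2],bins=np.arange(.015,.105,.005))[0],ring(W,.07,.084,.5565,.150,.025))
plan([(548,0,140,117)],[(570,-200,130,117)],[(609.6,-389.2,130,117)])
E
```

```text
[ 0.0323  0.0112 -0.9994]
scene [12 27 10  0  6  7 11  8 15 23 12  9 41 16 19 28  0] (64, array([553.4, 151.4]), 20.0, array([553.6, 150.8]), 15.4, np.float32(84.0))
wrist [176 273  15  52 105  11  31 117  82  37  84  83 759  55 396 351   0] (886, array([552.5, 151.5]), 19.0, array([552.8, 151.9]), 16.0, np.float32(84.0))
start [555.5 150.2 138.3] 117.1 q6 -12
   [0.0751, -0.1303, -0.0035] 0.1;
   ->yaw 117.0 q6 pred -27
   [0.0712, -0.1882, 0.01] -0.0;
   ->yaw 117.0 q6 pred -46
   [0.0506, -0.1866, 0.0] -0.0;
   ->yaw 117.0 q6 pred -60
```

>>> carry_out(series=[[0.8, [0.017, -0.032, 0], 0], [0.8, [0.034, -0.066, 0], 0], [0.8, [0.051, -0.101, 0], 0], [0.8, [0.068, -0.138, 0], 0], [0.8, [0.084, -0.175, 0], 0], [0.8, [0.099, -0.212, 0], 0], [0.8, [0.113, -0.248, 0], 0], [0.8, [0.124, -0.275, 0], 0]])

```text
t: 31.2
tool_pos: [0.5697, -0.1539, 0.1341]
orientation: [0.015, -0.234, 0.972, 0.002]
ft_force: [0.4, -0.7, 0.0]
opening: 0.0682
```

```bash
python3 - <<'E'
from h import *
print(tilt())
plan([(609.7,-389.2,110,117)])
E
```

```text
[ 0.0289  0.0106 -0.9995]
start [ 569.7 -153.9  134.1] 117.0 q6 -43
   [0.072, -0.2276, 0.0228] 0.0;
   ->yaw 117.0 q6 pred -60
```

>>> carry_out(series=[[0.8, [0.012, -0.037, 0], 0], [0.8, [0.024, -0.075, 0], 0], [0.8, [0.036, -0.113, 0.0], 0], [0.8, [0.048, -0.151, 0.005], 0], [0.8, [0.06, -0.19, 0.01], 0], [0.8, [0.07, -0.22, 0.02], 0], [0.8, [0.072, -0.2276, 0.023], 0], [0.8, [0.072, -0.2276, 0.023], 0]])

```text
t: 31.87
tool_pos: [0.608, -0.3907, 0.1062]
orientation: [0.014, -0.232, 0.973, 0.003]
ft_force: [-0.6, 0.3, -0.1]
opening: 0.0683
```

>>> carry_out(series=[[0.8, [0, 0, 0], 0], [0.8, [0, 0, 0], 0]])

```text
t: 32.03
tool_pos: [0.6072, -0.3891, 0.1051]
orientation: [0.013, -0.233, 0.972, 0.004]
ft_force: [-0.8, -0.3, 0.4]
opening: 0.0681
```

```bash
python3 - <<'E'
from h import *
print(tilt())
W=cloud('wrist')[2]; print(ring(W,.05,.062,.608,-.389,.03))
plan([(609.7,-389.2,60,117),(609.7,-389.2,11,117)])
E
```

```text
[ 0.0231  0.0145 -0.9996]
(995, array([ 608.1, -389.3]), 19.0, array([ 607.6, -389.6]), 16.4, np.float32(60.9))
start [ 607.6 -388.9  105.8] 116.9 q6 -60
   [-0.0005, -0.0012, 0.0459] -0.1;   [0.0009, -0.0013, 0.0948] -0.1;
   ->yaw 117.0 q6 pred -60
```

>>> carry_out(series=[[0.8, [0, -0.001, 0.02], 0], [0.8, [0, -0.001, 0.05], 0], [0.8, [0.0005, -0.001, 0.08], 0], [0.8, [0.001, -0.001, 0.094], 0], [0.8, [0.001, -0.001, 0.095], 0], [0.8, [0.001, -0.001, 0.095], 0], [0.8, [0.001, -0.001, 0.095], 0], [0.8, [0.001, -0.001, 0.095], 0]])

```text
t: 32.75
tool_pos: [0.6111, -0.3894, 0.0134]
orientation: [0.015, -0.233, 0.972, 0.003]
ft_force: [-0.3, -0.7, 0.2]
opening: 0.0682
```

>>> carry_out(series=[[0.35, [0, 0, 0], 0], [0.3, [0, 0, 0], 0], [0.3, [0, 0, 0], 0], [0.3, [0, 0, 0], 0], [0.3, [0, 0, 0], 0], [0.3, [0, 0, 0], 0]], force=50)

```text
t: 33.25
tool_pos: [0.6121, -0.3899, 0.0151]
orientation: [0.016, -0.233, 0.972, 0.002]
ft_force: [-1.0, 1.0, 5.7]
opening: 0.0356
```

>>> carry_out(series=[[0.3, [0, 0, -0.02], 0], [0.3, [0, 0, -0.055], 0], [0.3, [-0.002, 0, -0.095], 0], [0.3, [-0.003, 0.0, -0.122], 0], [0.3, [-0.013, 0.029, -0.122], 0], [0.3, [-0.026, 0.068, -0.122], 0], [0.3, [-0.038, 0.105, -0.122], 0], [0.3, [-0.04, 0.115, -0.122], 0]])

```text
t: 33.92
tool_pos: [0.5907, -0.2656, 0.1382]
orientation: [0.015, -0.235, 0.972, 0.003]
ft_force: [-0.1, -0.6, -1.2]
opening: 0.0358
```

```bash
python3 - <<'E'
from h import *
print(tilt())
plan([(577,-88,128,117)])
E
```

```text
[ 0.0283  0.014  -0.9995]
start [ 590.7 -265.6  138.2] 117.1 q6 -52
   [-0.0684, 0.1643, 0.0123] 0.1;
   ->yaw 117.0 q6 pred -36
```

>>> carry_out(series=[[0.3, [-0.014, 0.034, 0], 0], [0.3, [-0.029, 0.07, 0], 0], [0.3, [-0.044, 0.106, 0.0], 0], [0.3, [-0.058, 0.14, 0.005], 0], [0.3, [-0.066, 0.16, 0.012], 0], [0.3, [-0.0684, 0.1643, 0.016], 0], [0.3, [-0.0684, 0.1643, 0.018], 0], [0.3, [-0.0684, 0.1643, 0.018], 0]])

```text
t: 34.58
tool_pos: [0.5771, -0.0884, 0.1219]
orientation: [0.015, -0.235, 0.972, 0.003]
ft_force: [0.1, -0.9, -0.3]
opening: 0.0355
```

>>> carry_out(series=[[0.3, [0, 0, 0], 0], [0.3, [0, 0, 0], 0]])

```text
t: 34.75
tool_pos: [0.5774, -0.0899, 0.1221]
orientation: [0.015, -0.234, 0.972, 0.003]
ft_force: [1.0, -0.6, -1.9]
opening: 0.0355
```

```bash
python3 - <<'E'
from rel import *
z=manip.get_obs()['tool_pos'][2]-.0145
rel(.5745,-.0875,.574,-.088,z)
plan([(577,-88,116,117),(577,-88,90,117)])
E
```

```text
scene rel [ 0.34 -1.47] [ 0.2  -0.48] rod [572.93 -88.19] 83 1.43
wrist rel [ 0.9  -1.81] [ 0.29 -1.61] rod [573.07 -87.38] 339 0.19
tool [577.4 -89.7 122.1] [ 0.0282  0.0131 -0.9995] F [ 1.1 -0.1 -1.2] 0.0356384220404178
start [577.4 -89.7 122.1] 117.1 q6 -36
   [-0.0002, 0.0017, 0.0061] 0.1;   [0.0006, 0.0017, 0.0321] 0.1;
   ->yaw 117.0 q6 pred -36
```

>>> carry_out(series=[[0.3, [-0.0002, 0.0015, 0.003], 0], [0.3, [0, 0.0015, 0.007], 0], [0.3, [0.0001, 0.0015, 0.012], 0], [0.3, [0.0002, 0.0015, 0.017], 0], [0.3, [0.0004, 0.0015, 0.022], 0], [0.3, [0.0005, 0.0015, 0.027], 0], [0.3, [0.0006, 0.0015, 0.032], 0], [0.3, [0.0006, 0.0015, 0.032], 0]])

```text
t: 35.52
tool_pos: [0.5761, -0.088, 0.0887]
orientation: [0.014, -0.234, 0.972, 0.003]
ft_force: [0.2, -0.1, -0.7]
opening: 0.0355
```

>>> carry_out(series=[[0.3, [0.0002, 0, 0.008], 0], [0.3, [0.0005, 0.0, 0.017], 0], [0.3, [0.0008, 0.0, 0.026], 0], [0.3, [0.001, 0.0, 0.035], 0], [0.3, [0.0013, 0.0, 0.043], 0], [0.3, [0.0015, 0.0, 0.049], 0], [0.3, [0.0016, 0.0, 0.052], 0], [0.3, [0.0016, 0.0, 0.052], 0]])

```text
t: 36.18
tool_pos: [0.5756, -0.0879, 0.0359]
orientation: [0.014, -0.234, 0.972, 0.004]
ft_force: [-0.7, -0.2, -1.1]
opening: 0.0355
```

>>> carry_out(series=[[0.3, [0, 0, 0.001], 0], [0.3, [0, 0, 0.001], 0], [0.65, [0, 0, 0.001], 0], [0.65, [0, 0, 0.001], 0], [0.65, [0, 0, 0.001], 0], [0.65, [0, 0, 0.001], 0], [0.65, [0, 0, 0.001], 0], [0.65, [0, 0, 0.001], 0]])

```text
t: 36.85
tool_pos: [0.5757, -0.0879, 0.035]
orientation: [0.014, -0.234, 0.972, 0.004]
ft_force: [-1.0, 0.6, -0.2]
opening: 0.0552
```

>>> carry_out(series=[[0.65, [0, 0, -0.005], 0], [0.65, [0.0, 0, -0.025], 0], [0.65, [-0.002, 0, -0.06], 0], [0.65, [-0.003, 0, -0.09], 0], [0.65, [-0.003, 0, -0.105], 0], [0.65, [-0.003, 0, -0.105], 0], [0.65, [-0.003, 0, -0.105], 0], [0.65, [-0.003, 0, -0.105], 0]])

```text
t: 37.52
tool_pos: [0.5751, -0.0879, 0.1392]
orientation: [0.013, -0.234, 0.972, 0.004]
ft_force: [-0.7, -0.8, 0.9]
opening: 0.0557
```

```bash
python3 - <<'E'
from h import *
print(tilt(),manip.get_obs()['t'])
for n in('scene','wrist','top'):
    im,d,W=cloud(n); 
    if n=='scene': save(cv2.resize(im[150:270,60:380],(800,300)),'s5.png')
    for x,y in((.5565,.150),(.575,-.088)):
        m=(np.hypot(W[...,0]-x,W[...,1]-y)<.024); print(n,np.histogram(W[m][:,2],bins=np.arange(.015,.105,.005))[0],ring(W,.07,.084,x,y,.025))
    for r in rects(W,0.080,0.099,(.3,.7),(-.35,-.22),10): print('fin',*r)
    for r in rects(W,0.05,0.070,(.3,.7),(-.35,-.22),10): print('crown',*r)
plan([(531,-282,130,-27)])
E
```

```text
[ 0.0242  0.0138 -0.9996] 37.5167
scene [10 36  7  0  6  6 12 12 14 21 16  6 38 19 20 26  1] (60, array([555.5, 151.1]), 18.8, array([553.9, 151.2]), 15.7, np.float32(83.9))
scene [10 32  8  1  2  6 12  7 20 26 16  5 44 24 15 31  1] (70, array([575. , -88.6]), 19.1, array([573.2, -88.1]), 15.2, np.float32(83.9))
fin 105 (140, 173) [ 404.6 -284.7] [18.1 41.6] 8.4 91.8
fin 126 (146, 202) [ 532.5 -281.2] [42.2 19.7] 58.0 93.6
crown 191 (143, 183) [ 404.8 -283.9] [43.2 56.9] 10.8 63.7
crown 217 (147, 213) [ 532.9 -282.6] [57.6 40.4] 64.9 64.5
crown 160 (160, 254) [ 686.2 -267.5] [60.4 26. ] 88.3 56.2
wrist [283 551 123  61 261 213  45 176 310 152  12 120 375  54   1   0   0] (543, array([555.3, 147.5]), 18.0, array([554.5, 146.3]), 12.0, np.float32(84.0))
wrist [165 244  19  55  91  14  28 111  79  30  90  80 771  49 398 350   0] (891, array([571.6, -87.4]), 19.0, array([571.9, -87.4]), 16.0, np.float32(83.8))
fin 1420 (23, 20) [ 533.9 -271.3] [22.3 14.8] 64.0 95.1
crown 2256 (62, 31) [ 533.6 -270.6] [34.7 40.4] 62.3 65.7
crown 1298 (20, 214) [ 685.8 -257.8] [44.8 28.3] 89.9 55.2
top [19 22  1  0  4  2  4  4  5  1  4  6 28 14 18 14  2] (46, array([555.3, 151.5]), 18.4, array([555.4, 151.4]), 15.8, np.float32(83.1))
top [0 0 0 0 0 0 0 0 0 0 0 0 0 0 0 0 0] None
fin 57 (330, 208) [ 531.4 -281.4] [42.2 13.9] 64.3 96.2
fin 52 (331, 246) [ 403.5 -282.9] [14.1 40. ] 11.7 95.2
crown 49 (327, 164) [ 687.6 -281.7] [22.1 32.9] 0.7 55.4
crown 78 (326, 210) [ 525.7 -273.6] [65.2 32.1] 34.3 64.6
crown 14 (331, 205) [ 544.2 -289.8] [27.2  5.6] 65.6 65.1
crown 121 (328, 245) [ 403.8 -283.9] [40.3 55.6] 12.7 65.1
start [574.6 -87.8 138.5] 117.1 q6 -36
   [0.1274, -0.1531, 0.0048] -35.9;
   ->yaw 153.0 q6 pred -91
```

View pics/s5.png

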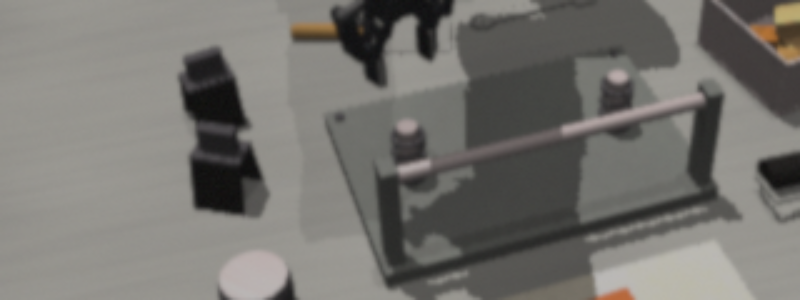

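Scene view: both springs sit on the rods, with their tops at about z 78 mm. Saddle P is next.

>>> carry_out(series=[[0.6, [0.024, -0.03, 0], -7], [0.6, [0.048, -0.06, 0], -14], [0.6, [0.074, -0.09, 0.0], -21], [0.6, [0.1, -0.12, 0.0], -28], [0.6, [0.124, -0.149, 0.003], -35], [0.6, [0.1274, -0.1531, 0.005], -36.5], [0.6, [0.1274, -0.1531, 0.005], -36.5], [0.6, [0.1274, -0.1531, 0.005], -36.5]])

```text
t: 38.33
tool_pos: [0.5301, -0.2818, 0.1286]
orientation: [0.013, -0.525, 0.851, 0.001]
ft_force: [-0.3, 0.5, 0.3]
opening: 0.0511
```

```bash
python3 - <<'E'
from h import *
print(tilt())
W=cloud('wrist')[2]
for r in rects(W,0.085,0.099,(.45,.6),(-.35,-.22),100): print('fin',*r)
plan([(531.5,-281.7,100,153.5),(531.5,-281.7,48,153.5)],[(531.5,-281.7,205,153.5)],[(600,-150,205,170)],[(678.9,-19.7,205,184.5)])
E
```

```text
[ 0.0211  0.0156 -0.9997]
fin 1244 (258, 207) [ 529.4 -280.9] [41.8 13.7] 63.4 96.4
start [ 530.5 -281.1  129. ] 153.5 q6 -92
   [0.0008, -0.0008, 0.029] -0.0;   [0.002, -0.0001, 0.081] -0.0;
   ->yaw 153.5 q6 pred -91
   [0.0, 0.0, -0.157] -0.0;
   ->yaw 153.5 q6 pred -91
   [-0.1484, -0.0025, 0.0] -16.5;
   ->yaw 170.0 q6 pred -94
   [-0.142, -0.0551, 0.0] -14.5;
   ->yaw 184.5 q6 pred -96
```

>>> carry_out(series=[[0.6, [0.001, -0.001, 0.02], 0], [0.6, [0.001, -0.001, 0.05], 0], [0.6, [0.002, 0, 0.075], 0], [0.6, [0.002, 0, 0.081], 0], [0.6, [0.002, 0, 0.081], 0], [0, [0.002, 0, 0.081], 0], [0, [0.002, 0, 0.081], 0], [0, [0.002, 0, 0.081], 0]], force=70)

```text
t: 39.05
tool_pos: [0.5328, -0.282, 0.0499]
orientation: [0.014, -0.526, 0.85, -0.0]
ft_force: [-0.7, 0.1, 0.8]
opening: 0.0153
```

>>> carry_out(series=[[0, [0, 0, 0], 0], [0, [0, 0, 0], 0], [0, [0, 0, 0], 0], [0, [0, 0, -0.02], 0], [0, [0, 0, -0.05], 0], [0, [0, 0, -0.08], 0], [0, [0, 0, -0.09], 0], [0, [0, 0, -0.09], 0]])

```text
t: 39.72
tool_pos: [0.5327, -0.2846, 0.1431]
orientation: [0.015, -0.526, 0.85, -0.003]
ft_force: [0.5, -0.8, -1.5]
opening: 0.0127
```

```bash
python3 - <<'E'
from h import *
o=manip.get_obs(); print(tilt(),o['opening'],o['tool_pos'])
plan([(535,-281,210,153.5),(620,-150,210,172)],[(678.9,-19.7,210,184.5)])
E
```

```text
[ 0.0293  0.0112 -0.9995] 0.012670778478807768 [ 0.53274691 -0.28459232  0.14307528]
start [ 532.7 -284.6  143.1] 153.5 q6 -92
   [-0.0058, -0.0018, -0.0668] -0.0;   [-0.1609, -0.0194, -0.0628] -18.5;
   ->yaw 172.0 q6 pred -96
   [-0.1372, -0.0402, 0.0] -12.5;
   ->yaw 184.5 q6 pred -96
```

Fin gripped (12.7 mm). Next I'll raise it and carry it to the bar.

>>> carry_out(series=[[0, [-0.005, -0.001, -0.033], 0], [0, [-0.02, -0.002, -0.063], -4], [0, [-0.055, -0.006, -0.063], -8], [0, [-0.091, -0.01, -0.063], -12], [0, [-0.126, -0.015, -0.063], -16], [0, [-0.155, -0.019, -0.063], -18.5], [0, [-0.161, -0.0194, -0.063], -18.5], [0, [-0.161, -0.0194, -0.063], -18.5]])

```text
t: 40.38
tool_pos: [0.6202, -0.1477, 0.2078]
orientation: [0.014, -0.657, 0.754, -0.004]
ft_force: [-0.4, 0.1, -1.4]
opening: 0.0128
```

>>> carry_out(series=[[0, [-0.034, -0.01, 0], -3], [0, [-0.069, -0.02, 0], -7], [0, [-0.104, -0.03, 0], -11], [0, [-0.13, -0.038, 0], -12.5], [0, [-0.137, -0.04, 0], -12.5], [0, [-0.137, -0.04, 0], -12.5], [0, [-0.137, -0.04, 0], -12.5], [0, [-0.137, -0.04, 0], -12.5]])

```text
t: 41.05
tool_pos: [0.6775, -0.0195, 0.2102]
orientation: [-0.013, 0.734, -0.679, 0.005]
ft_force: [0.0, -0.3, -1.9]
opening: 0.0128
```

```bash
python3 - <<'E'
from h import *
im,d,W=cloud('scene'); o=manip.get_obs(); print(tilt(),o['opening'],o['tool_pos'])
save(cv2.resize(im[60:240,160:400],(720,540)),'s6.png'); np.savez('/tmp/s6',W=W)
t=o['tool_pos']; m=(abs(W[...,0]-t[0])<.06)&(abs(W[...,1]-t[1])<.06)&(W[...,2]>.148)
print(np.histogram(W[m][:,2],bins=np.arange(.145,.28,.01)))
plan([(678.9,-19.7,200,184.5),(678.9,-19.7,150,184.5),(678.9,-19.7,133,184.5)])
E
```

```text
[ 0.0255  0.0115 -0.9996] 0.012467621072923483 [ 0.67760176 -0.01954336  0.2105421 ]
(array([  0,  19, 101, 107, 107, 104, 100, 103, 160,  54,  64,  67,  26]), array([0.145, 0.155, 0.165, 0.175, 0.185, 0.195, 0.205, 0.215, 0.225,
       0.235, 0.245, 0.255, 0.265, 0.275]))
start [677.6 -19.5 210.5] -175.5 q6 -97
   [0.0004, -0.001, 0.0106] -0.0;   [0.0008, 0.0003, 0.0605] -0.0;   [0.001, 0.0008, 0.0775] -0.0;
   ->yaw -175.5 q6 pred 264
```

View pics/s6.png

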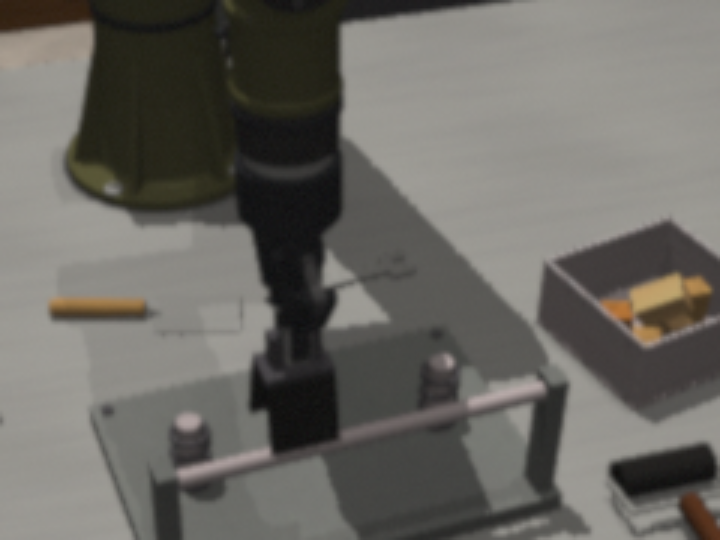

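Scene view: the saddle hangs upright over the bar, near (300,400). I'll lower it.

>>> carry_out(series=[[0, [0.0004, -0.001, 0.01], 0], [0, [0.0005, -0.0005, 0.022], 0], [0, [0.0006, 0, 0.035], 0], [0, [0.0007, 0, 0.048], 0], [0, [0.0008, 0.0003, 0.058], 0], [0, [0.001, 0.0005, 0.066], 0], [0, [0.001, 0.0005, 0.072], 0], [0, [0.001, 0.0005, 0.072], 0]])

```text
t: 41.77
tool_pos: [0.6781, -0.0201, 0.1369]
orientation: [-0.012, 0.734, -0.679, 0.005]
ft_force: [0.2, -0.4, -2.0]
opening: 0.0125
```

>>> carry_out(series=[[0, [0, 0, 0.002], 0], [0, [0, 0, 0.004], 0], [0, [0, 0, 0.005], 0], [0, [0, 0, 0.005], 0], [0, [0, 0, 0.005], 0]])

```text
t: 42.18
tool_pos: [0.6785, -0.02, 0.1323]
orientation: [-0.012, 0.734, -0.679, 0.005]
ft_force: [-0.3, 0.6, -1.8]
opening: 0.0126
```

```bash
python3 - <<'E'
from h import *
W=cloud('scene')[2]; o=manip.get_obs(); print(tilt(),o['opening'],o['tool_pos'],o['ft_force'])
for r in rects(W,0.15,0.185,(.6,.75),(-.1,.06),20): print('fin',*r)
for r in rects(W,0.08,0.12,(.6,.75),(-.1,.06),20): print('leg',*r)
m=(abs(W[...,0]-.68)<.05)&(abs(W[...,1]+.02)<.025)&(W[...,2]>.06)
print(np.histogram(W[m][:,2],bins=np.arange(.06,.2,.01)))
E
```

```text
[ 0.024   0.0115 -0.9996] 0.012759255600279166 [ 0.67848885 -0.02000745  0.13228416] [-0.40774895  0.04102887 -1.29878442]
fin 235 (256, 202) [685.2 -22.1] [55.5 35.8] 79.4 165.8
leg 20 (245, 218) [656.6 -46.3] [13.  8.] 74.3 91.6
leg 278 (260, 226) [705.8 -19.4] [16.1 56.6] 8.1 102.7
(array([ 0,  0, 31, 79, 69, 74, 69, 75, 94, 93, 48, 62, 41, 12]), array([0.06, 0.07, 0.08, 0.09, 0.1 , 0.11, 0.12, 0.13, 0.14, 0.15, 0.16,
       0.17, 0.18, 0.19, 0.2 ]))
```

>>> carry_out(series=[[0, [0, 0, 0.001], 0], [0, [0, 0, 0.002], 0], [0, [0, 0, 0.002], 0], [0.3, [0, 0, 0.002], 0], [0.5, [0, 0, 0.002], 0], [0.5, [0, 0, 0.002], 0], [0.5, [0, 0, 0.002], 0], [0.5, [0, 0, 0.002], 0]])

```text
t: 42.9
tool_pos: [0.6786, -0.0199, 0.1302]
orientation: [-0.012, 0.734, -0.679, 0.005]
ft_force: [0.7, 1.2, -0.9]
opening: 0.0427
```

>>> carry_out(series=[[0.5, [0, 0, -0.005], 0], [0.5, [0, 0, -0.03], 0], [0.5, [0, 0, -0.06], 0], [0.5, [0, 0, -0.08], 0], [0.5, [0, 0, -0.08], 0], [0.5, [0, 0, -0.08], 0]])

```text
t: 43.4
tool_pos: [0.6778, -0.021, 0.2122]
orientation: [-0.014, 0.734, -0.679, 0.006]
ft_force: [0.1, 1.1, 0.8]
opening: 0.0425
```

```bash
python3 - <<'E'
from h import *
W=cloud('scene')[2]; o=manip.get_obs(); print(tilt(),o['opening'],o['tool_pos'],o['ft_force'])
for r in rects(W,0.156,0.183,(.6,.75),(-.1,.06),20): print('fin',*r)
for r in rects(W,0.08,0.12,(.6,.75),(-.1,.06),20): print('leg',*r)
plan([(600,-120,205,192)],[(404,-284,205,192)])
E
```

```text
[ 0.0248  0.0115 -0.9996] 0.042493371383855026 [ 0.67688695 -0.02086257  0.21052441] [ 0.43343724 -0.06015702 -0.61358151]
fin 197 (257, 199) [679.5 -21.7] [17.9 42.5] 8.7 173.3
leg 22 (245, 218) [658.6 -45.2] [ 6.2 11.1] 2.1 91.6
leg 287 (261, 226) [704.9 -18.6] [14.7 56.7] 3.4 102.9
start [676.9 -20.9 210.5] -175.5 q6 -97
   [0.0929, 0.0845, 0.0025] -7.5;
   ->yaw -168.0 q6 pred 247
   [0.1197, 0.2258, 0.0] -0.0;
   ->yaw -168.0 q6 pred 223
```

>>> carry_out(series=[[0.6, [0.026, 0.025, 0], -4], [0.6, [0.053, 0.052, 0], -7.5], [0.6, [0.079, 0.079, 0], -7.5], [0.6, [0.105, 0.106, 0], -7.5], [0.6, [0.131, 0.133, 0], -7.5], [0.6, [0.157, 0.16, 0.01], -7.5], [0.6, [0.18, 0.188, 0.02], -7.5], [0.6, [0.19, 0.2, 0.03], -7.5]])

```text
t: 44.12
tool_pos: [0.4891, -0.2274, 0.1718]
orientation: [-0.011, 0.776, -0.631, 0.005]
ft_force: [-0.3, 0.1, -0.5]
opening: 0.0512
```

```bash
python3 - <<'E'
from h import *
o=manip.get_obs(); print(tilt())
plan([(404,-284,130,192)])
E
```

```text
[ 0.0214  0.0114 -0.9997]
start [ 489.1 -227.4  171.8] -168.2 q6 -127
   [0.0382, 0.0958, 0.0394] -0.2;
   ->yaw -168.0 q6 pred 223
```

>>> carry_out(series=[[0.6, [0.013, 0.035, 0.01], 0], [0.6, [0.027, 0.068, 0.02], 0], [0.6, [0.036, 0.09, 0.03], 0], [0.6, [0.0382, 0.0958, 0.04], 0], [0.6, [0.0382, 0.0958, 0.04], 0], [0.6, [0.0382, 0.0958, 0.04], 0], [0.6, [0.0382, 0.0958, 0.04], 0], [0.6, [0.0382, 0.0958, 0.04], 0]])

```text
t: 44.78
tool_pos: [0.4054, -0.2836, 0.1298]
orientation: [-0.011, 0.777, -0.63, 0.005]
ft_force: [0.6, -0.6, -0.2]
opening: 0.0512
```

```bash
python3 - <<'E'
from h import *
o=manip.get_obs(); print(tilt())
for n in('wrist','scene'):
    W=cloud(n)[2]
    for r in rects(W,0.082,0.099,(.35,.45),(-.35,-.22),30): print(n,'fin',*r)
plan([(404,-284,100,192),(404,-284,48,192)])
E
```

```text
[ 0.0224  0.0112 -0.9997]
wrist fin 1248 (264, 207) [ 401.2 -284.4] [13.9 41.8] 12.5 96.0
scene fin 104 (140, 172) [ 404.7 -284.2] [22.7 41. ] 12.1 93.6
start [ 405.3 -283.6  129.9] -168.1 q6 -138
   [0.0003, 0.002, 0.0298] -0.1;   [0.0006, 0.0033, 0.0818] -0.1;
   ->yaw -168.0 q6 pred 223
```

>>> carry_out(series=[[0.6, [0, 0.001, 0.02], 0], [0.6, [0, 0.002, 0.05], 0], [0.6, [0.0006, 0.003, 0.075], 0], [0.6, [0.0006, 0.003, 0.082], 0], [0.6, [0.0006, 0.003, 0.082], 0], [0, [0.0006, 0.003, 0.082], 0], [0, [0.0006, 0.003, 0.082], 0], [0, [0.0006, 0.003, 0.082], 0]], force=70)

```text
t: 45.55
tool_pos: [0.4055, -0.2848, 0.0494]
orientation: [-0.011, 0.777, -0.63, 0.007]
ft_force: [-1.1, -0.8, 1.3]
opening: 0.0153
```

>>> carry_out(series=[[0, [0, 0, 0], 0], [0, [0, 0, 0], 0], [0, [0, 0, 0], 0], [0, [0, 0, -0.03], 0], [0, [0, 0, -0.065], 0], [0, [0, 0, -0.1], 0], [0, [0, 0, -0.11], 0], [0, [0, 0, -0.11], 0]])

```text
t: 46.22
tool_pos: [0.4048, -0.2874, 0.1626]
orientation: [-0.011, 0.777, -0.63, 0.01]
ft_force: [-0.3, -0.3, -1.4]
opening: 0.0125
```

```bash
python3 - <<'E'
from h import *
o=manip.get_obs(); print(tilt(),o['opening'])
plan([(404,-284,212,192),(520,-90,212,186)],[(669.5,95,212,184.5)])
E
```

```text
[ 0.0293  0.0056 -0.9996] 0.012469308013405433
start [ 404.8 -287.4  162.6] -168.1 q6 -138
   [-0.0034, -0.0014, -0.0494] -0.1;   [-0.1693, -0.1549, -0.0449] 5.9;
   ->yaw -174.0 q6 pred 254
   [-0.1684, -0.168, 0.0] 1.5;
   ->yaw -175.5 q6 pred 274
```

>>> carry_out(series=[[0, [-0.015, -0.014, -0.035], 0], [0, [-0.042, -0.039, -0.05], 2], [0, [-0.07, -0.064, -0.05], 5], [0, [-0.098, -0.09, -0.05], 5.9], [0, [-0.126, -0.116, -0.05], 5.9], [0, [-0.154, -0.141, -0.05], 5.9], [0, [-0.168, -0.154, -0.05], 5.9], [0, [-0.1693, -0.1549, -0.05], 5.9]])

```text
t: 46.88
tool_pos: [0.5206, -0.0865, 0.2147]
orientation: [-0.012, 0.745, -0.667, 0.008]
ft_force: [0.4, 0.2, -2.5]
opening: 0.0127
```

>>> carry_out(series=[[0, [-0.024, -0.024, 0], 1.5], [0, [-0.052, -0.052, 0], 1.5], [0, [-0.08, -0.08, 0], 1.5], [0, [-0.108, -0.108, 0], 1.5], [0, [-0.136, -0.136, 0], 1.5], [0, [-0.16, -0.16, 0], 1.5], [0, [-0.168, -0.168, 0], 1.5], [0, [-0.168, -0.168, 0], 1.5]])

```text
t: 47.55
tool_pos: [0.6696, 0.1007, 0.2171]
orientation: [-0.011, 0.737, -0.676, 0.006]
ft_force: [-0.7, -1.2, -2.0]
opening: 0.013
```

>>> carry_out(series=[[0, [0, 0, 0], 0], [0, [0, 0, 0], 0]])

```text
t: 47.72
tool_pos: [0.6681, 0.0995, 0.2152]
orientation: [-0.009, 0.737, -0.676, 0.005]
ft_force: [-0.1, -0.7, -1.5]
opening: 0.0127
```

```bash
python3 - <<'E'
from h import *
o=manip.get_obs(); print(tilt(),o['opening'])
plan([(669.5,97,200,184.5),(669.5,97,138,184.5),(669.5,97,131,184.5)])
W=cloud('scene')[2]
for r in rects(W,0.16,0.20,(.6,.75),(.04,.16),20): print('leg',*r)
E
```

```text
[ 0.0207  0.0067 -0.9998] 0.012706542579970928
start [668.1  99.5 215.2] -175.1 q6 -87
   [0.0027, -0.0008, 0.0152] 0.4;   [0.003, 0.0005, 0.0772] 0.4;   [0.0031, 0.0006, 0.0842] 0.4;
   ->yaw -175.5 q6 pred 274
leg 66 (293, 179) [648.4  79.9] [18.8 11.5] 87.4 181.9
leg 270 (309, 189) [693.6 102.4] [14.5 58.9] 6.5 183.4
```

>>> carry_out(series=[[0, [0.002, -0.001, 0.01], 0], [0, [0.003, -0.0008, 0.022], 0], [0, [0.003, -0.0005, 0.036], 0], [0, [0.003, 0, 0.05], 0], [0, [0.003, 0.0003, 0.063], 0], [0, [0.003, 0.0005, 0.072], 0], [0, [0.003, 0.0005, 0.077], 0], [0, [0.003, 0.0005, 0.077], 0]])

```text
t: 48.43
tool_pos: [0.6685, 0.0959, 0.1374]
orientation: [-0.009, 0.736, -0.677, 0.005]
ft_force: [0.1, 0.0, -2.2]
opening: 0.0125
```

>>> carry_out(series=[[0, [0, 0, 0.002], 0], [0, [0, 0, 0.004], 0], [0, [0, 0, 0.006], 0], [0, [0, 0, 0.006], 0], [0, [0, 0, 0.006], 0]])

```text
t: 48.85
tool_pos: [0.6688, 0.096, 0.1316]
orientation: [-0.009, 0.736, -0.677, 0.005]
ft_force: [0.6, 0.2, -1.8]
opening: 0.0127
```

>>> carry_out(series=[[0, [0, 0, 0.001], 0], [0, [0, 0, 0.002], 0], [0, [0, 0, 0.002], 0], [0.3, [0, 0, 0.002], 0], [0.5, [0, 0, 0.002], 0], [0.5, [0, 0, 0.002], 0], [0.5, [0, 0, 0.002], 0], [0.5, [0, 0, 0.002], 0]])

```text
t: 49.52
tool_pos: [0.6689, 0.0961, 0.1295]
orientation: [-0.009, 0.736, -0.677, 0.005]
ft_force: [0.7, -0.5, -0.1]
opening: 0.0428
```

>>> carry_out(series=[[0.5, [0, 0, -0.005], 0], [0.5, [0, 0, -0.03], 0], [0.5, [0, 0, -0.06], 0], [0.5, [0, 0, -0.09], 0], [0.5, [0.0, 0, -0.12], 0], [0.5, [0.0, 0, -0.12], 0], [0.5, [0, 0, -0.12], 0], [0.5, [0, 0, -0.12], 0]])

```text
t: 50.18
tool_pos: [0.6665, 0.0953, 0.2494]
orientation: [-0.009, 0.736, -0.677, 0.005]
ft_force: [0.2, 0.3, 0.3]
opening: 0.0427
```

```bash
python3 - <<'E'
from h import *
o=manip.get_obs(); print(tilt(),o['opening'],o['t'],o['tool_pos'])
ims=[]
for n in('scene','top'):
    im,d,W=cloud(n)
    for r in rects(W,0.155,0.183,(.6,.75),(-.1,.16),15): print(n,'fin',*r)
    for r in rects(W,0.086,0.125,(.6,.75),(-.09,.15),15): print(n,'leg',*r)
    for x,y in((.5565,.150),(.575,-.088)): print(n,ring(W,.07,.084,x,y,.025))
    for r in rects(W,0.008,0.085,(.40,.56),(.325,.48),15): print(n,'inbin',*r)
    ims.append(im)
save(np.concatenate([cv2.resize(ims[0][100:280,100:460],(640,320)),cv2.resize(ims[1][140:270,80:380],(640,277))]),'f7.png')
E
```

```text
[ 0.0197  0.0064 -0.9998] 0.042673383204288685 50.1833 [0.66649578 0.09531171 0.24938898]
scene fin 189 (303, 188) [669.9  97.6] [17.9 43.7] 4.1 172.6
scene fin 204 (257, 199) [678.3 -21.3] [19.1 42. ] 1.8 172.1
scene leg 297 (305, 213) [694.3  99.2] [56.  18.2] 88.9 106.5
scene leg 24 (291, 206) [648.6  75.6] [ 6.3 17.7] 6.6 93.3
scene leg 18 (246, 217) [657.6 -45.1] [ 4.6 11.4] 3.0 92.1
scene leg 321 (260, 225) [705.6 -19.2] [56.9 19.9] 89.4 105.5
scene (15, array([554.2, 151.6]), 18.2, array([555.5, 151.1]), 16.9, np.float32(82.4))
scene (74, array([574.3, -87.9]), 19.0, array([573.3, -88.2]), 15.0, np.float32(83.4))
scene inbin 1759 (378, 162) [480.  402.5] [154.7 159.9] 89.9 52.0
top fin 72 (255, 159) [679.  -20.9] [14.7 41.8] 2.5 176.6
top leg 65 (255, 170) [655.5 -24.1] [ 8.7 53.7] 3.3 104.6
top None
top (49, array([574.5, -88.1]), 18.6, array([575.2, -88.1]), 16.0, np.float32(82.6))
top inbin 105 (121, 199) [552.1 439.6] [ 6.5 81.7] 11.9 57.6
top inbin 209 (147, 207) [519.2 365.7] [66.  71.2] 14.4 49.5
top inbin 536 (123, 225) [466.2 420.3] [ 72.3 141. ] 28.0 51.4
top inbin 48 (139, 241) [411.2 369. ] [ 9.  87.5] 13.2 77.0
```

View pics/f7.png

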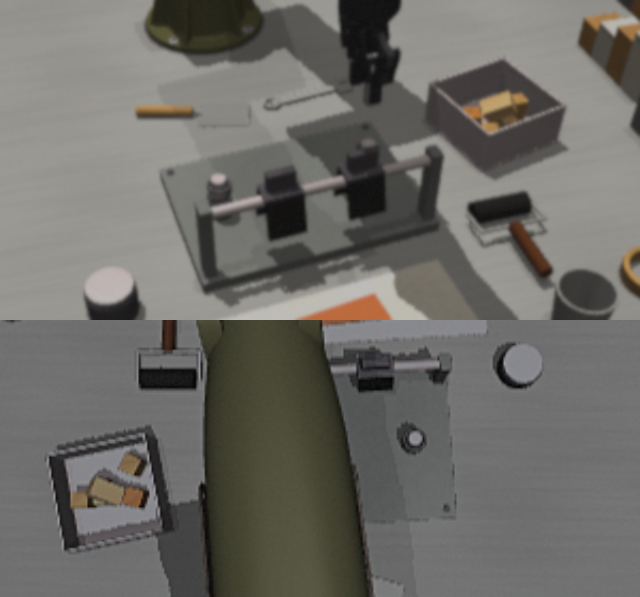

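```bash
python3 - <<'E'
from h import *
for n in('scene','top'):
    W=cloud(n)[2]; a=np.radians(13); dx=W[...,0]-.480; dy=W[...,1]-.4035; u=dx*np.cos(a)+dy*np.sin(a); v=-dx*np.sin(a)+dy*np.cos(a)
    m=(abs(u)<.066)&(abs(v)<.066); print(n,'max z in bin interior',np.nanmax(W[m][:,2]),np.nanpercentile(W[m][:,2],[50,90,98]))
o=manip.get_obs(); print(o['t'],o['joint_vel'].round(3)); 
manip.sign_off()
E
```

```text
scene max z in bin interior 0.08167276952159364 [0.05084735 0.0702578  0.07745728]
top max z in bin interior 0.08158715351543822 [0.00613595 0.05650262 0.0730346 ]
50.3833 [-0.001 -0.002  0.005  0.002 -0.     0.   ]
the job is handed in; nothing more can be done
```

The press is ready and the job is handed in, at 50 s of the 210 s allowed. All five offcuts are in the scrap bin, a spring sits on each rod, and both saddles hang on the crossbar. The ink tin and roller were not touched.

**Last checks:**
- **Bed and bin:** The bed showed no offcuts after the fifth drop, and nothing in the bin stood above about 82 mm. The last picture showed only four or five offcuts in the bin because they overlap, but each one stayed in the gripper until I released it over the bin.
- **Springs:** Both spring tops measured about 78 mm, which is fully home. Neither snagged, and their positions agreed with the rods to within about 1–3 mm, the limit of the camera fits. In the last look the arm hid the +y spring from the top camera and left only 15 usable points from the scene camera. That spring had been confirmed clearly right after it was placed.
- **Saddles:** Both stand upright and square on the bar. The scene camera saw both, about 119 mm apart. The top camera confirmed one, and the arm hid the other.

**What disagreed or failed:**
- **First grasp missed:** The fingertips are about 22 mm behind the reported tool point, not 8 mm ahead of it as the description says. The jaws closed above the first offcut, and nothing moved. I aimed lower after that.
- **Tool tilt:** The tool leaned up to about 0.04 rad during the run. I grasped so that the springs stayed upright.

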